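Spread the snap ring over the chair spindle and hold it at the groove

TASK

First lift the lid of the little wooden case right back until it rests open on its stop, then take the red-handled snap-ring pliers out of their wooden block. Put the plier tips into the gap of the snap ring in the case, squeeze the handles to spread the ring, lift it out and slide it down over the upright steel spindle until it lies level with the groove all round. Finish while still holding the pliers squeezed there, with the ring spread wide and level and neither ring nor pliers leaning on the spindle or the brass washer; leave the tin, jar and brush where they are.

Things in the scene. Friction and masses are not known exactly. Their poses are not given: they have to be found in the camera images.
- lid (a joint): angle of the case lid (rad): 0 shut, 1.9 resting open on its stop. Let go below about 1.5 it falls shut, beyond about 1.65 it falls open to the stop, in between it may stay. The lid (150 x 150 x 8 mm, 150 g) is hinged at the top of the case's +x side.
- lid_handle (a point): middle of the head of the brass knob on the lid: head 28 mm across, 16 mm thick, 35 mm above the lid's upper face, on a 12 mm stem, 30 mm in from the lid's front edge. Pinched from above along y, it can turn between the fingertips as the lid swings. Axes as the lid: z along the knob, y along the hinge.
- lid_hinge (a point): middle of the lid's hinge line, along the y axis of the case, on its far (+x) top edge, 45.5 mm above the table.
- case: dark wooden open case, 150 x 150 x 45 mm, walls and floor 5 mm, fixed; origin: centre of its underside, x from knob side to hinge side. Inside, a green block (x from -13 to 23 mm, 80 mm in y), top 21 mm above the table; the ring lies on it with its lugs past the block's -x edge, where the plier tips have room down to the case floor.
- ring: loose steel snap ring lying flat, 44 g, 4 mm thick, inside diameter 30 mm, outside 40 mm when free (too small for the spindle); origin: centre of the free ring on its underside, z up. It opens towards its own -x (towards the robot within 0.4 rad). It stays on the plier tips by its own spring, only while they are squeezed.
- ring_eye (a point): point at mid thickness of the ring (2 mm above its underside), 2.5 mm from its origin towards the gap. Put this on the spindle's axis when the ring is spread: with the pliers fully squeezed the ring then clears the spindle by about 1.5 mm all round.
- ring_gap (a point): middle of the ring's 20 mm gap, at mid thickness, 25 mm from the ring's origin towards its -x; axes as the ring. To either side along the ring's y a lug faces the gap with a 90 degree V notch, 3.5 mm deep, that catches a plier tip pressed outwards.
- ring_left (a joint): how far the ring's left (+y) half is sprung open (rad): 0 free, about 0.27 with the pliers fully squeezed, which takes about 7 N at the lug.
- ring_right (a joint): the same for the right (-y) half.
- pliers: snap-ring pliers with red grips, loose (150 g), standing upright, tips down, in their block; origin: on the pivot axis, 92 mm above the table as they stand; z up along the pliers; handles and tips move along y; the same both ways round. Squeezing the handles moves the tips APART.
- pliers_grip (a point): point between the black rubber pads (16 mm wide in x, 12 mm high) on the outside of the red grips, 58 mm above the pivot; the grips end at 84 mm. Over the pads: 64 mm at rest, 26 mm fully squeezed (hard stop, faces then parallel). Sprung: 8 N on each to start, 10 N full squeeze empty, 18 N with the ring. Carry them held at 57 to 62 mm; below 55 mm the tips no longer fit the gap.
- pliers_tips (a point): point between the two round tips (5 mm diameter), at the height of the shoulders, 65 mm below the pivot at rest (61 mm squeezed). The tips reach 12 mm below this. Over both: 11 mm at rest, 47 mm squeezed. The shoulders, 5 mm wider than the tips on each side, keep the spread ring from riding up. Put the tips in the middle of the gap, shoulders 3 to 6 mm above the ring's top, then squeeze.
- pliers_left (a joint): squeeze of the left (+y) lever of the pliers (rad): 0 at rest, 0.29 fully squeezed (tip out).
- pliers_right (a joint): the same for the right (-y) lever.
- rack: wooden block in which the pliers stand, fixed: foot 90 x 100 x 12 mm, tower 37 x 50 mm, 84 mm high with a slot for the jaws; lift the pliers at least 75 mm straight up to clear it. Origin: centre of its underside.
- hub: upturned green chair hub on a 100 x 100 mm plywood board, fixed; origin: centre of the underside. An upright steel spindle of 32 mm diameter stands on it, top 93 mm above the table; a brass washer (48 mm across, upper face 53 mm above the table) lies round its foot.
- groove (a point): centre of the spindle's groove, on the spindle's axis, 75 mm above the table; the groove is a dark band 9 mm wide (70.5 to 79.5 mm) and 27 mm in diameter.
- spindle_top (a point): centre of the spindle's top face, 93 mm above the table.
- tin: flat polish tin, 74 mm across, 22 mm high, loose; leave it. Origin: centre of its underside.
- jar: amber jar, 56 mm across, 75 mm high, loose; leave it. Origin: centre of its underside.
- brush: brush lying on the table, loose; leave it.

How it is judged (in metres and radians):
On the way, in this order (a step that is already met when the one before it is completed fails the run):
1. the lid rests open on its stop (value of joint lid above 1.8 rad), for 0.2 s.
2. the pliers are lifted out of their block (z of pliers in the frame of rack above 0.165 m), for 0.1 s.
3. the ring, spread by the pliers, is lifted out of the case (value of joint each of ring_left, ring_right above 0.2 rad and height (world z) of ring_eye above 0.06 m and contact force between ring and pliers above 1 N), for 0.2 s.
4. the spread ring is above the top of the spindle (value of joint each of ring_left, ring_right above 0.2 rad and horizontal distance between ring_eye and spindle_top below 0.01 m and z of ring_eye in the frame of spindle_top above 0 m), for 0.05 s.
At the end, for the whole second after the job is handed in: Lid beyond 1.8 rad; ring_eye within 4 mm of the spindle axis and 2.5 mm of the groove's mid height, ring tilted under 0.12 rad, still; both ring halves and both levers beyond 0.2 rad; fingers on pliers over 5 N, pliers on ring over 2 N; ring and pliers each under 2 N on the hub (value of joint lid above 1.8 rad and value of joint each of ring_left, ring_right, pliers_left, pliers_right above 0.2 rad and z of ring_eye in the frame of groove between -0.0025 and 0.0025 m and horizontal distance between ring_eye and groove below 0.004 m and angle between ring's own z axis and vertical below 0.12 rad and contact force between ring and pliers above 2 N and contact force between each of ring, pliers and hub below 2 N and contact force between the fingers and pliers above 5 N and linear speed of ring below 0.02 m/s); the arm keeps its last pose, push and grip.
It fails at once if the tin is pushed out of its place (over 30 mm) (distance of tin from where it was at the start of the episode above 0.03 m).
It fails at once if the jar is pushed out of its place (over 30 mm) (distance of jar from where it was at the start of the episode above 0.03 m).
It fails at once if the brush is pushed out of its place (over 30 mm) (distance of brush from where it was at the start of the episode above 0.03 m).
It also fails if it takes over 72 s, if anything falls off the work surface, if the arm or the gripper's body presses on something with over 40 N, if the wrist force passes 120 N, or if a joint passes its speed limit or range.

ROBOT

A 6-joint arm with a two-finger parallel gripper is mounted at the origin on the work surface. World frame = base frame: x ahead of the robot, y to its left, z up, the work surface at z = 0. Lengths are in mm, angles in rad, forces in N, time in s.
With the tool pointing down it reaches from about 350 to 875 mm from the base axis. Payload 4.2 kg.
Tool frame: the origin (TCP) lies between the finger pads; the fingertips stand 17 mm ahead of it and the grasp point (between the pads) lies 2 mm behind it; z points along the fingers, y is the line along which they close (so a half turn about z gives the same grasp; the last joint's range is limited). The gripper opens to 85 mm and grips with 20 to 120 N. Pads are 22 mm wide; open, the fingers measure 114 mm over their backs; the gripper's body (76 mm by 85 mm) begins 54 mm behind the grasp point. The pads swing forward as they close: fully open they stand 13 mm farther back than shut.
Start: joints at [-0.904, 0.385, 0.008, 0, -1.194, -0.259], TCP at [247.882, -573.719, 248.312] pointing down, gripper open.
Joint ranges: [-3.14, 3.14], [-1.21, 2.06], [-1.07, 1.41], [-3.16, 2.05], [-2.99, -0.16], [-3.1, 3.1]. Speed limits (rad/s): [2.79, 2.79, 3.14, 3.14, 3.14, 3.14].

INTERFACE

Orientations are given as a unit quaternion [x, y, z, w].
In Python, from bench import arm gives the robot as it stands.
- The arm moves only by the shell command python3 jog.py FILE [OPENING], which reads ROWS from the file FILE. ROWS is one flat JSON list of numbers that holds 1 to 10 rows one after another, with no inner brackets; each row has 6 numbers: dx, dy, dz in mm, then a rotation vector rx, ry, rz in rad; each row is the pose to reach, as a shift and turn from the pose commanded when the command began, along the tool's axes at that moment; what a row does not reach only later rows make up. A row lasts 1/10 s, in which the tool goes at most 50 mm and 0.15 rad, less where a joint would pass 70% of its speed; a pose out of reach is approached as far as the arm can. OPENING is the finger opening in mm, set as the command begins (- or left out keeps the last). The fingers move at their own pace and stop on an object; the grip force is fixed at half the most. Time passes only in rows, so rows that do not move let the fingers close. It prints the time, the measured TCP pose, the force, the opening and the grip force at its end. Input that does not fit is refused with a message, and nothing moves.
- arm.read_state(): the state, without advancing time (a new reading comes with each control period).
- arm.get_image(name): name is "side" or "top" or "wrist"; returns the picture (384x512x3 uint8, blue, green, red); there is no depth.
- arm.get_calibration(name): a dict with "K" (3x3 intrinsics, pixels), "D" ([k1, k2, p1, p2, k3] as OpenCV has them; the pictures are not rectified), "rvec" (rotation vector, rad) and "tvec" (3), from world to camera coordinates, as OpenCV has them. Camera axes: x right, y down, z forward; pixel columns grow to the right and rows downward; lengths in mm; the calibration is good to about 2 mm. A picture is of the moment at which its call begins: read the wrist's pose just before it. get_calibration takes no time and is no camera call; for the wrist camera it gives the pose at the moment of the call.
- arm.job_done(): hands the job in; it is judged then, once.
The state is a dict: "clock": time; "joints": joint angles; "joint_vel": joint speeds; "joint_efforts": joint torques, N m; "position": TCP position; "ee_rot": TCP orientation; "contact_force": force on the tool from outside, world axes, zero at the start; "wrist_torque": the same for the moment, N m; "gripper_width": finger opening in mm; "grasp_force": force on a finger pad.
Only numpy, scipy, OpenCV 4.12 (cv2) and the standard library are available. Lean on these libraries where they do the work, as an engineer would, in place of code of your own. Each camera call takes 0.05 s, during which the arm holds its last target. There are 200 camera calls.

## Working session

There is one attempt and no reset: what is moved stays moved. The work goes in short steps, Python scripts to look and compute and a shell command to move; the robot and the scene stay as the last step left them, time stands still between calls to the robot, and variables do not carry over. Pictures are saved under pics/ and viewed, at most 10 in all, crops included, and the job is handed in when it is done.

```bash
ls; mkdir -p pics
cat > h.py <<'E'
import numpy as np, cv2
from bench import arm
from scipy.spatial.transform import Rotation as R
def ray(c,uv):
    p=cv2.undistortPoints(np.array(uv,float).reshape(-1,1,2),np.array(c["K"],float),np.array(c["D"],float)).reshape(-1,2)
    M=cv2.Rodrigues(np.array(c["rvec"],float))[0]
    d=np.c_[p,np.ones(len(p))]@M
    return -M.T@np.array(c["tvec"],float).ravel(), d
def onz(c,uv,z):
    o,d=ray(c,uv); return o+d*((z-o[2])/d[:,2])[:,None]
def proj(c,P):
    return cv2.projectPoints(np.array(P,float).reshape(-1,3),np.array(c["rvec"],float),np.array(c["tvec"],float),np.array(c["K"],float),np.array(c["D"],float))[0].reshape(-1,2)
def tri(c1,u1,c2,u2):
    o1,d1=ray(c1,[u1]);o2,d2=ray(c2,[u2]);A=np.stack([d1[0],-d2[0]],1)
    s=np.linalg.lstsq(A,o2-o1,rcond=None)[0]; a=o1+s[0]*d1[0]; b=o2+s[1]*d2[0]
    return (a+b)/2,np.linalg.norm(a-b)
def snap(n,f=None):
    c=arm.get_calibration(n); i=arm.get_image(n)
    if f: cv2.imwrite("pics/"+f,i)
    return c,i
E
python3 - <<'E'
from h import *
t=snap("top","top.png")[0];s=snap("side","side.png")[0]
st=arm.read_state();print(st)
for c in (t,s): print(ray(c,[[256,192]]))
E
```

```text
bench.py
jog.py
pics
{'clock': 0.1, 'joints': array([-9.04446530e-01,  3.85450409e-01,  6.76753418e-03, -4.06978163e-04,
       -1.19399143e+00, -2.58575217e-01]), 'joint_vel': array([-2.34274445e-04, -1.74525294e-03,  4.11698269e-03,  1.28406205e-03,
        3.74688608e-05, -2.31673243e-04]), 'joint_efforts': array([-9.41143990e-04, -3.93318379e+01,  1.88929653e+01,  4.19782788e+00,
       -2.59637724e-03,  4.80205784e-06]), 'position': array([ 247.66056555, -573.3112252 ,  247.35472707]), 'ee_rot': array([-2.02404032e-01,  9.79301634e-01,  9.24740333e-04, -2.49657959e-04]), 'contact_force': array([ 0.0784868 , -0.06419284, -0.62725818]), 'wrist_torque': array([-0.00497338,  0.01004346, -0.02737698]), 'grasp_force': 0.0, 'gripper_width': 85.55861869542223}
(array([ 425.66067602,  -63.70790312, 1046.79494818]), array([[ 0.19777609,  0.00808844, -0.98024286]]))
(array([  529.05610651, -1185.84951646,   800.82569802]), array([[ 0.04068323,  0.84555102, -0.53248987]]))
```

```bash
python3 -c "
import cv2,numpy as np
a=cv2.imread('pics/top.png');b=cv2.imread('pics/side.png')
cv2.imwrite('pics/t1.png',cv2.resize(a,(768,576),interpolation=2));cv2.imwrite('pics/s1.png',cv2.resize(b,(768,576),interpolation=2))"
```

```text
(no output)
```

View pics/t1.png

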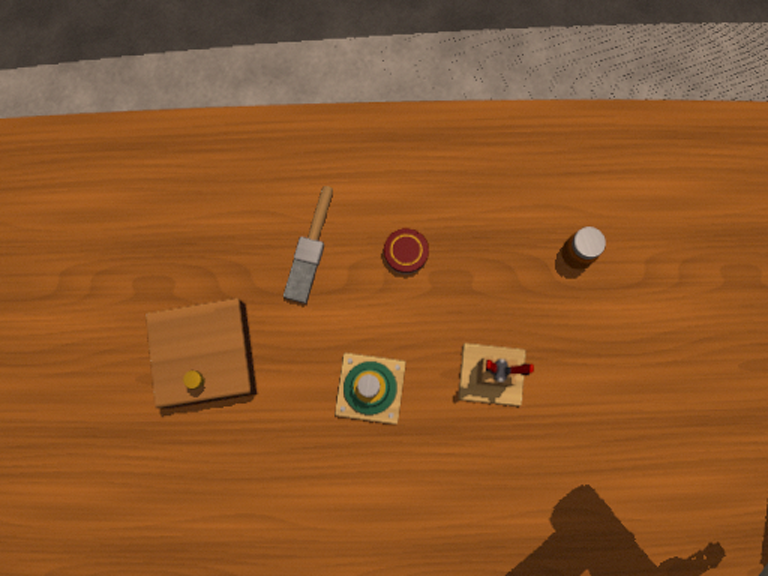

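View pics/s1.png

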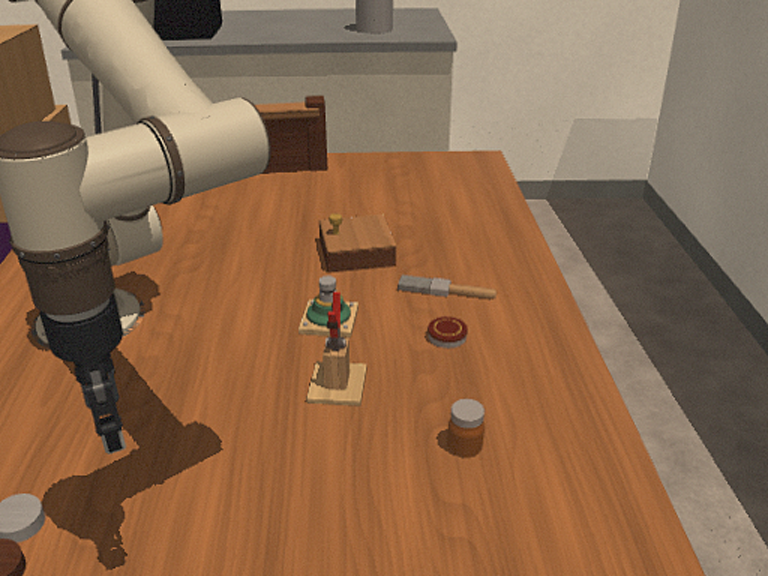

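The top view (768×576) shows the closed case around (200,352) with its knob at (193,380). The hub is at (370,387), the pliers in their rack at (505,370), and the brush, tin and jar lie farther out. Next I measure these.

```bash
cat > m.py <<'E'
from h import *
t=arm.get_calibration("top");s=arm.get_calibration("side")
T=cv2.imread("pics/top.png");S=cv2.imread("pics/side.png")
def comp(I,lo,hi,roi):
    x0,y0,x1,y1=roi; m=np.zeros(I.shape[:2],np.uint8)
    m[y0:y1,x0:x1]=cv2.inRange(cv2.cvtColor(I,cv2.COLOR_BGR2HSV),lo,hi)[y0:y1,x0:x1]
    n,l,st,ce=cv2.connectedComponentsWithStats(m); k=1+np.argsort(-st[1:,4])
    return [(st[i],ce[i],l==i) for i in k[:4]]
kt=comp(T,(20,150,80),(35,255,255),(95,235,170,275))[0];ks=comp(S,(15,100,80),(35,255,255),(210,138,236,160))[0]
print("knob",kt[0],kt[1],ks[0],ks[1],tri(t,kt[1],s,ks[1]),onz(t,[kt[1]],88.5))
for r in comp(T,(0,0,120),(180,60,255),(230,240,265,270))[:2]: print("spin",r[0],r[1],onz(t,[r[1]],93))
for r in comp(S,(0,0,90),(180,70,255),(208,180,228,200))[:2]: print("spinS",r[0],r[1])
for z in comp(T,(35,60,30),(95,255,255),(220,230,280,290))[:1]: print("green",z[0],z[1])
print("board",)
for r in comp(T,(0,180,60),(8,255,255),(310,230,370,265))[:3]: print("red",r[0],r[1],onz(t,[r[1]],140))
for r in comp(S,(0,180,60),(8,255,255),(210,185,240,240))[:3]: print("redS",r[0],r[1])
def quad(hsvlo,hsvhi,roi,z):
    r=comp(T,hsvlo,hsvhi,roi)[0]
    c=max(cv2.findContours(r[2].astype(np.uint8),0,2)[0],key=cv2.contourArea)
    b=cv2.boxPoints(cv2.minAreaRect(cv2.convexHull(c))); P=onz(t,b,z)
    print(r[0],P.mean(0).round(1),np.linalg.norm(np.diff(P,axis=0),axis=1).round(1),[round(float(np.arctan2(*(P[i+1]-P[i])[1::-1])),3) for i in range(3)])
quad((10,40,150),(30,160,255),(220,230,275,290),12)
quad((10,40,150),(30,160,255),(300,225,360,275),12)
quad((5,60,75),(25,190,255),(95,195,168,273),53.5)
E
python3 m.py; python3 -c "
import cv2,numpy as np
a=cv2.imread('pics/top.png')
f=lambda x,y,w,h:cv2.resize(a[y:y+h,x:x+w],(400,400*h//w),interpolation=2)
A=f(90,190,90,90);B=f(215,225,70,70);C=f(295,220,70,70)
s=cv2.imread('pics/side.png')[135:275,200:270];s=cv2.resize(s,(200,400),interpolation=2)
cv2.imwrite('pics/c.png',cv2.resize(np.hstack([np.vstack([A[:400],B])[:800],np.vstack([C,np.hstack([s,s*0])])]),(600,600)))
h=cv2.cvtColor(a,cv2.COLOR_BGR2HSV)
for p in [(150,225),(110,230),(90,240),(160,262),(235,275),(312,250)]: print(p,h[p[1],p[0]])
"
```

```text
knob [123 248  12  11 104] [128.22115385 252.80769231] [219 142   9  15  91] [223.30769231 147.92307692] (array([488.6086035 , 234.08875998,  79.9830729 ]), np.float64(2.31376432857124)) [[486.90820327 231.35406214  88.5       ]]
spin [239 250  14  15 155] [245.42580645 256.90322581] [[473.8801485  -30.03961524  93.        ]]
spin [232 240   3   2   5] [232.8 240.4] [[510.5228026   -2.76312303  93.        ]]
spinS [213 184  11  10  89] [218.42696629 188.4494382 ]
spinS [214 195   8   5  27] [217.88888889 197.33333333]
green [229 241  35  35 598] [246.46655518 258.68561873]
board
red [340 243  16   6  76] [347.94736842 245.71052632] [[ 490.05860792 -246.38560049  140.        ]]
red [324 240   7   8  38] [327.13157895 243.47368421] [[ 495.78918807 -202.86333839  140.        ]]
redS [219 195   8  23 116] [223.51724138 205.54310345]
redS [220 219   5   6  22] [221.81818182 221.5       ]
[224 235  46  47 711] [475.4 -30.1  12. ] [ 99.6 100.1  99.3] [-0.15, -1.732, 2.976]
[307 229  43  30 527] [ 502.2 -225.    12. ] [71.1 97.6 71.1] [-0.138, -1.694, 2.988]
[  97  199   70   73 3894] [531.9 237.6  53.5] [159.3 149.6 155.1] [-1.425, -2.958, 1.724]
(150, 225) [ 14 178 168]
(110, 230) [ 14 180 157]
(90, 240) [ 14 203 147]
(160, 262) [ 14 178  93]
(235, 275) [ 17 145 185]
(312, 250) [ 17 145 176]
```

View pics/c.png

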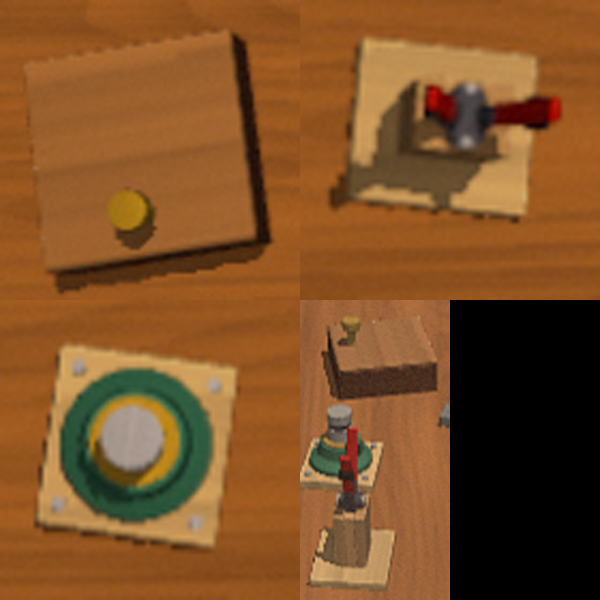

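The crop shows lid corners near (25,65), (230,30), (255,240) and (48,270). The grips lie left and right along the rack's y, and the spindle is centred on its board. Next I work out the case yaw and the first move.

```bash
cat >> h.py <<'E'
def go(p,yaw,pitch=0):
    """shift/turn in tool axes to TCP p with tool y heading pi/2+yaw, tool down"""
    s=arm.read_state(); Rc=R.from_quat(s["ee_rot"])
    Rt=R.from_euler("z",yaw)*R.from_euler("y",pitch)*R.from_matrix(np.array([[-1,0,0],[0,1,0],[0,0,-1.]]))
    d=Rc.inv().apply(np.array(p)-s["position"]); r=(Rc.inv()*Rt).as_rotvec()
    print("GO",d.round(1),r.round(4),"dist",np.linalg.norm(d).round())
E
python3 - <<'E'
from h import *
t=arm.get_calibration("top")
q=np.array([(25,65),(230,30),(255,240),(48,270)])*.3+[90,190]
P=onz(t,q-0.5,53.5);print(P.round(1))
for i in range(4):
    d=P[(i+1)%4]-P[i];print(np.linalg.norm(d).round(1),np.arctan2(d[1],d[0]).round(3))
go((487,231.4,180),0.145)
E
R="x"; echo '[-270, 322, 0, 0, 0, 0.13, -270, 322, 0, 0, 0, 0.13, -270, 322, 0, 0, 0, 0.13, -270, 322, 0, 0, 0, 0.13, -270, 322, 0, 0, 0, 0.13, -538.7, 643.8, 0, 0, 0, 0.2626, -538.7, 643.8, 0, 0, 0, 0.2626, -538.7, 643.8, 0, 0, 0, 0.2626, -538.7, 643.8, 0, 0, 0, 0.2626, -538.7, 643.8, 0, 0, 0, 0.2626]' > mv.in && python3 jog.py mv.in 60
python3 - <<'E'
from h import *
go((487,231.2,180),0.142)
E
```

```text
clock: 1.1
position: [388.8, -98.3, 248.4]
ee_rot: [-0.073, 0.997, 0.0, 0.0]
contact_force: [1.8, -0.1, 0.1]
gripper_width: 59.9
grasp_force: 0.0
GO [-144.8  311.8   68.5] [0.0001 0.0004 0.0031] dist 351.0
```

```bash
echo '[-72, 156, 0, 0, 0, 0, -72, 156, 0, 0, 0, 0, -72, 156, 0, 0, 0, 0, -72, 156, 0, 0, 0, 0, -144, 310, 30, 0, 0, 0, -144, 310, 30, 0, 0, 0, -144, 310, 30, 0, 0, 0, -144, 310, 30, 0, 0, 0, -144, 310, 30, 0, 0, 0, -144, 310, 30, 0, 0, 0]' > mv.in && python3 jog.py mv.in 60
python3 - <<'E'
from h import *
go((487,231.2,86.5),0.142)
c,w=snap("wrist","w1.png")
print(proj(c,[[487,231,88.5],[487,231,96.5]]),ray(c,[[256,192]]))
h=cv2.cvtColor(w,cv2.COLOR_BGR2HSV);m=cv2.inRange(h,(20,140,60),(36,255,255))
n,l,st,ce=cv2.connectedComponentsWithStats(m);k=1+np.argmax(st[1:,4]);print(st[k],ce[k],onz(c,[ce[k]],96.5))
E
```

```text
clock: 2.1
position: [486.1, 226.9, 217.7]
ee_rot: [-0.073, 0.997, -0.001, -0.001]
contact_force: [-0.5, -0.2, -0.5]
gripper_width: 60.1
grasp_force: 0.0
GO [ -1.7   4.2 131.2] [-0.001  -0.0018  0.0035] dist 131.0
[[265.61219446 189.18897795]
 [265.76496029 192.43287209]] (array([403.84395641, 214.57117488, 342.5753584 ]), array([[ 0.32257342,  0.03400854, -0.9460298 ]]))
[250 178  28  29 611] [263.79541735 191.25204583] [[486.26081372 229.33671119  96.5       ]]
```

View pics/w1.png

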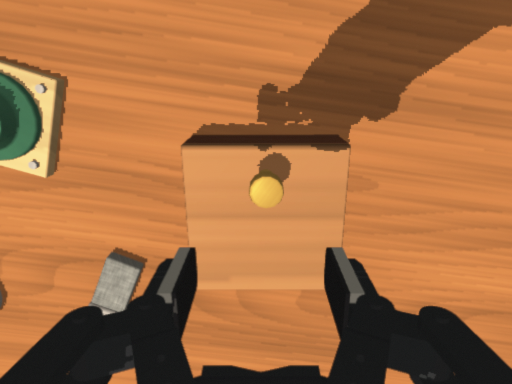

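The wrist view shows the knob at (266,191) and the lid square to the fingers, so the yaw is right. Knob ≈ (486.7, 230.4). I'll go down and pinch it.

```bash
echo '[-1, 3.5, 45, 0, 0, 0, -1, 3.5, 90, 0, 0, 0, -1, 3.5, 120, 0, 0, 0, -1, 3.5, 131, 0, 0, 0, -1, 3.5, 131, 0, 0, 0, -1, 3.5, 131, 0, 0, 0]' > mv.in && python3 jog.py mv.in 60; echo '[0, 0, 0, 0, 0, 0, 0, 0, 0, 0, 0, 0, 0, 0, 0, 0, 0, 0, 0, 0, 0, 0, 0, 0, 0, 0, 0, 0, 0, 0]' > mv.in && python3 jog.py mv.in 20;python3 - <<'E'
from h import *
for a in np.arange(.1,1.8,.1): print(a.round(1),-round(-120*np.cos(a)+43*np.sin(a)+120,1),-round(120*np.sin(a)+43*np.cos(a)-43,1))
E
```

```text
clock: 2.75
position: [488.2, 231.1, 89.1]
ee_rot: [-0.072, 0.997, 0.001, 0.001]
contact_force: [-0.2, -0.3, -0.9]
gripper_width: 60.2
grasp_force: 0.0
clock: 3.25
position: [487.8, 231.5, 89.1]
ee_rot: [-0.073, 0.997, 0.001, 0.001]
contact_force: [-1.5, -0.8, 4.7]
gripper_width: 25.8
grasp_force: 58.6
0.1 -4.9 -11.8
0.2 -10.9 -23.0
0.3 -18.1 -33.5
0.4 -26.2 -43.3
0.5 -35.3 -52.3
0.6 -45.2 -60.2
0.7 -55.9 -67.2
0.8 -67.2 -73.0
0.9 -79.1 -77.7
1.0 -91.3 -81.2
1.1 -103.9 -83.4
1.2 -116.6 -84.4
1.3 -129.3 -84.1
1.4 -142.0 -82.6
1.5 -154.4 -79.7
1.6 -166.5 -75.7
1.7 -178.1 -70.5
```

```bash
echo '[-4.9, 0, -11.8, 0, 0, 0, -10.9, 0, -23, 0, 0, 0, -18.1, 0, -33.5, 0, 0, 0, -26.2, 0, -43.3, 0, 0, 0, -35.3, 0, -52.3, 0, 0, 0, -45.2, 0, -60.2, 0, 0, 0, -55.9, 0, -67.2, 0, 0, 0, -67.2, 0, -73, 0, 0, 0, -79.1, 0, -77.7, 0, 0, 0, -79.1, 0, -77.7, 0, 0, 0]' > mv.in && python3 jog.py mv.in
```

```text
clock: 4.25
position: [565.4, 242.8, 166.3]
ee_rot: [-0.072, 0.997, 0.0, -0.0]
contact_force: [-4.7, 1.2, 5.6]
gripper_width: 25.8
grasp_force: 60.3
```

```bash
echo '[-12.2, 0, -3.5, 0, 0, 0, -24.8, 0, -5.7, 0, 0, 0, -37.5, 0, -6.7, 0, 0, 0, -50.2, 0, -6.4, 0, 0, 0, -62.9, 0, -4.9, 0, 0, 0, -75.3, 0, -2, 0, 0, 0, -87.4, 0, 2, 0, 0, 0, -99, 0, 7.2, 0, 0, 0, -102, 0, 9, 0, 0, 0, -102, 0, 9, 0, 0, 0]' > mv.in && python3 jog.py mv.in; echo '[0, 0, 0, 0, 0, 0, 0, 0, 0, 0, 0, 0, 0, 0, 0, 0, 0, 0, 0, 0, 0, 0, 0, 0, 0, 0, 0, 0, 0, 0]' > mv.in && python3 jog.py mv.in 60;python3 -c "
from h import *
snap('wrist','w2.png')"
```

```text
clock: 5.25
position: [668.1, 258.1, 158.4]
ee_rot: [-0.073, 0.997, 0.001, 0.003]
contact_force: [0.6, 1.5, 6.6]
gripper_width: 25.9
grasp_force: 61.6
clock: 5.75
position: [666.2, 257.0, 155.8]
ee_rot: [-0.073, 0.997, -0.0, -0.0]
contact_force: [0.4, 0.2, -0.4]
gripper_width: 60.1
grasp_force: 0.0
```

View pics/w2.png

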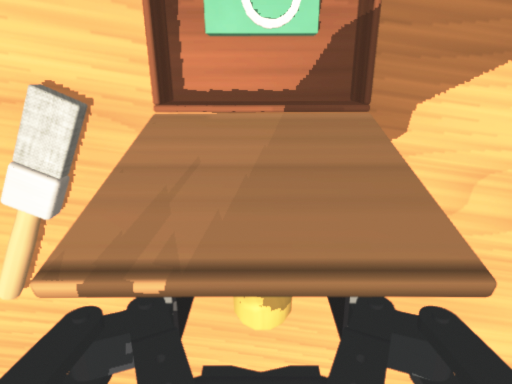

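The lid is open on its stop and the ring can be seen at the top of the wrist image near (270,5). I'll rise, back off over the case and measure the ring.

```bash
echo '[0, 0, -45, 0, 0, 0, 0, 0, -85, 0, 0, 0, 45, 0, -85, 0, 0, 0, 90, 0, -85, 0, 0, 0, 135, 0, -85, 0, 0, 0, 150, 0, -85, 0, 0, 0, 150, 0, -85, 0, 0, 0, 150, 0, -85, 0, 0, 0, 150, 0, -85, 0, 0, 0]' > mv.in && python3 jog.py mv.in
python3 - <<'E'
from h import *
c,w=snap("wrist","w3.png");t,T=snap("top","top2.png")
h=cv2.cvtColor(w,cv2.COLOR_BGR2HSV)
m=cv2.inRange(h,(0,0,130),(180,60,255))
n,l,st,ce=cv2.connectedComponentsWithStats(m)
for k in 1+np.argsort(-st[1:,4])[:5]: print(st[k],ce[k],onz(c,[ce[k]],25).round(1))
E
```

```text
clock: 6.7
position: [518.9, 235.7, 240.9]
ee_rot: [-0.072, 0.997, 0.0, 0.0]
contact_force: [-0.2, -0.1, 0.0]
gripper_width: 59.8
grasp_force: 0.0
[  84  221   56   81 2551] [111.0874167  261.72363779] [[661.7  82.1  25. ]]
[248 143  40  49 672] [267.34970238 169.67113095] [[526.8 244.2  25. ]]
[37 46 10 10 74] [41.82432432 50.16216216] [[443.3  18.6  25. ]]
[ 31 123   9   9  64] [ 35.03125 127.     ] [[516.8   7.   25. ]]
[160 294  11   8  52] [166.69230769 296.96153846] [[701.  148.2  25. ]]
```

View pics/w3.png

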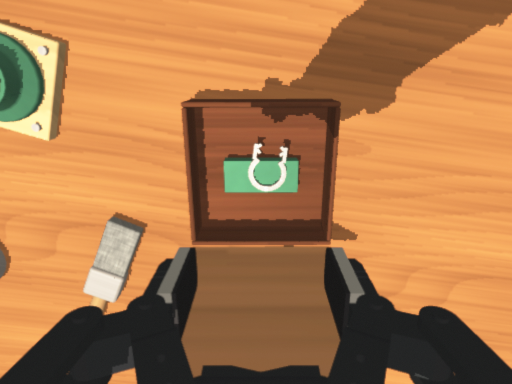

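```bash
echo '[-10, 0, 45, 0, 0, 0, -25, 0, 85, 0, 0, 0, -25, 0, 85, 0, 0, 0, -25, 0, 85, 0, 0, 0, -25, 0, 85, 0, 0, 0, -25, 0, 85, 0, 0, 0]' > mv.in && python3 jog.py mv.in
cat > ring.py <<'E'
from h import *
from scipy.optimize import least_squares
def ring(c,w,z,roi,vmin=120):
    x0,y0,x1,y1=roi;m=np.zeros(w.shape[:2],np.uint8)
    m[y0:y1,x0:x1]=cv2.inRange(cv2.cvtColor(w,cv2.COLOR_BGR2HSV),(0,0,vmin),(180,70,255))[y0:y1,x0:x1]
    n,l,st,ce=cv2.connectedComponentsWithStats(m);k=1+np.argmax(st[1:,4])
    v,u=np.nonzero(l==k);P=onz(c,np.c_[u,v],z)[:,:2]
    f=lambda q:np.clip(np.abs(np.hypot(*(P-q).T)-17.5)-2.5,0,3)
    q=least_squares(f,P.mean(0)+[4,0]).x
    r=np.hypot(*(P-q).T); far=P[r>21]; g=far-q; a=np.arctan2(g[:,1],g[:,0])%(2*np.pi)
    return st[k],q,np.percentile(r,[2,98]),a.min(),a.max()
E
python3 - <<'E'
from ring import *
c,w=snap("wrist","w4.png")
print(ring(c,w,25,(150,80,400,300)))
print(arm.read_state()["position"])
cv2.imwrite("pics/w4c.png",cv2.resize(w[100:260,180:380],None,fx=3,fy=3))
E
```

```text
clock: 7.4
position: [543.4, 239.7, 158.4]
ee_rot: [-0.073, 0.997, 0.001, 0.002]
contact_force: [-0.6, -0.0, 0.1]
gripper_width: 60.2
grasp_force: 0.0
(array([ 243,  131,   53,   65, 1172], dtype=int32), array([529.27325121, 244.01888456]), array([14.40952563, 31.32358247]), np.float64(0.02910969444291897), np.float64(6.280333899330574))
[543.19911606 239.57781994 158.23779293]
```

View pics/w4c.png

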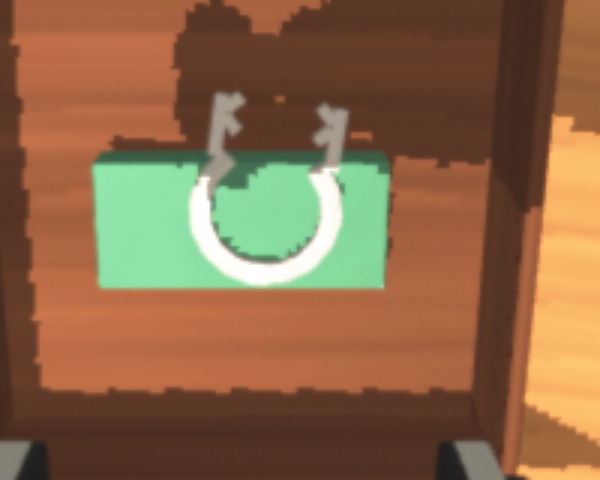

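Clear view: ring centre is at crop (266,209), the lug notches are near (232,114) and (327,127), and the gap faces the robot.

Run:
```python
from h import *
c=arm.get_calibration("wrist")
q=np.array([(266,209),(233,114),(326,127),(279.5,120.5),(95,157),(388,157),(385,288),(100,288)])/3+[180,100]-.33
P=np.r_[onz(c,q[:4],24.5),onz(c,q[4:],21)];print(P.round(1))
for p in (P[0][:2],np.array([529.27,244.02])):
    d=p-P[3][:2];print(np.linalg.norm(d),np.arctan2(d[1],d[0]))
e=P[2]-P[1];print("lug line heading",np.arctan2(-e[0],e[1])*1, np.linalg.norm(e), np.arctan2(e[1],e[0])+np.pi/2)
print("block centre",P[4:].mean(0))
# pliers approach from current: tool yaw -0.13
go((493,-225,260),-0.13)
```

```text
[[529.3 244.1  24.5]
 [505.4 231.8  24.5]
 [505.3 256.1  24.5]
 [505.4 243.9  24.5]
 [522.7 197.2  21. ]
 [511.4 274.2  21. ]
 [547.9 280.5  21. ]
 [559.3 202.2  21. ]]
23.934141635021486 0.00675520824000443
23.915971511405797 0.004251594425676051
lug line heading 0.005536373856693186 24.36224451376677 3.1471290274464865
block centre [535.32282369 238.52185041  21.        ]
GO [ 116.7 -452.2 -103. ] [0.0023 0.0032 0.2755] dist 478.0
```

```bash
echo '[0, 0, -50, 0, 0, 0, 0, 0, -100, 0, 0, 0, 20, -45, -110, 0, 0, 0.1, 60, -230, -110, 0, 0, 0.2, 60, -230, -110, 0, 0, 0.2, 60, -230, -110, 0, 0, 0.2, 60, -230, -110, 0, 0, 0.2, 116, -400, -110, 0, 0, 0.2755, 116, -400, -110, 0, 0, 0.2755, 116, -400, -110, 0, 0, 0.2755]' > mv.in && python3 jog.py mv.in 85; echo '[0, -40, 0, 0, 0, 0, 0, -40, 0, 0, 0, 0, 0, -40, 0, 0, 0, 0, 0, -40, 0, 0, 0, 0]' > mv.in && python3 jog.py mv.in;python3 - <<'E'
from h import *
c,w=snap("wrist","w5.png");s,S=snap("side","s5.png");snap("top","top5.png")
h=cv2.cvtColor(w,cv2.COLOR_BGR2HSV);m=cv2.inRange(h,(0,170,50),(8,255,255))|cv2.inRange(h,(174,170,50),(180,255,255))
n,l,st,ce=cv2.connectedComponentsWithStats(m)
for k in 1+np.argsort(-st[1:,4])[:4]: print(st[k],ce[k],onz(c,[ce[k]],168).round(1))
E
```

```text
clock: 8.45
position: [490.1, -146.6, 267.8]
ee_rot: [0.065, 0.998, 0.0, 0.002]
contact_force: [1.3, 0.6, -0.2]
gripper_width: 85.3
grasp_force: 0.0
clock: 8.85
position: [485.6, -184.0, 266.8]
ee_rot: [0.065, 0.998, 0.0, 0.001]
contact_force: [0.0, 0.0, 0.9]
gripper_width: 85.1
grasp_force: 0.0
[164 186  42  39 682] [183.62463343 205.37536657] [[ 482.4 -239.3  168. ]]
[323 276  42  48 601] [338.49084859 300.16638935] [[ 577.6 -133.7  168. ]]
[335 288  27  28 530] [347.20943396 302.63018868] [[ 580.8 -127.   168. ]]
[229 186  23  39 423] [240.35224586 205.55791962] [[ 487.8 -199.   168. ]]
```

View pics/w5.png

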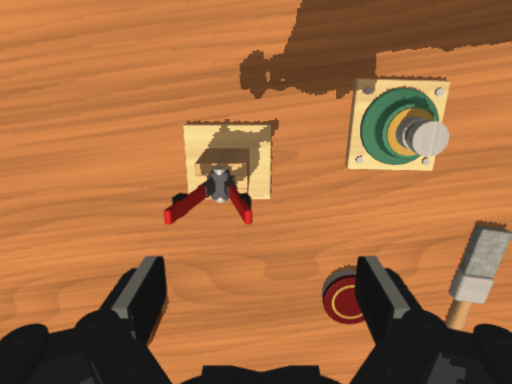

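The wrist view shows both red grips, with ends at (172,216) and (245,216), level in the image, so the yaw is good. The pivot is at (220,185). I'll work out the centre.

Run:
```python
from h import *
c=arm.get_calibration("wrist")
P=onz(c,[(172,216),(245,216)],175);print(P,P.mean(0),np.linalg.norm(P[0]-P[1]))
d=P[1]-P[0];print("yaw",np.arctan2(-d[0],d[1]))
t=arm.get_calibration("top");T=cv2.imread("pics/top.png")
print(onz(t,[(295+ (555/300)*70-0,220+108/300*70)],170),onz(t,[(295+(433-300)/300*70,220+102/300*70),(295+(552-300)/300*70,220+110/300*70)],172))
print("pivot",onz(c,[(220,187)],100))
```

```text
[[ 486.71298984 -246.36223265  175.        ]
 [ 493.29739076 -195.66091027  175.        ]] [ 490.0051903  -221.01157146  175.        ] 51.12708114956564
yaw -0.12914367452851308
[[ 484.64413685 -398.56040157  170.        ]] [[ 492.70937354 -195.70007015  172.        ]
 [ 487.5755883  -251.84643727  172.        ]]
pivot [[ 493.12743616 -222.03632969  100.        ]]
```

Run:
```python
from h import *
go((490.5,-221.3,148),-0.129)
```

```text
GO [ -9.4 -36.9 118.4] [0.0001 0.0006 0.0008] dist 124.0
```

```bash
echo '[-9.4, -36.9, 0, 0, 0, 0, -9.4, -36.9, 40, 0, 0, 0, -9.4, -36.9, 70, 0, 0, 0, -9.4, -36.9, 70, 0, 0, 0, -9.4, -36.9, 70, 0, 0, 0]' > mv.in && python3 jog.py mv.in
python3 - <<'E'
from h import *
go((490.5,-221.3,148),-0.129)
c,w=snap("wrist","w6.png");s,S=snap("side","s6.png")
cv2.imwrite("pics/v6.png",np.hstack([cv2.resize(w[150:384,100:412],(480,360)),cv2.resize(S[130:280,160:285],(300,360))]))
E
```

```text
clock: 9.5
position: [490.7, -222.1, 196.7]
ee_rot: [0.064, 0.998, -0.0, -0.0]
contact_force: [-0.2, 0.1, 0.6]
gripper_width: 85.2
grasp_force: 0.0
GO [ 0.3  0.8 48.7] [-0.0009 -0.      0.0007] dist 49.0
```

View pics/v6.png

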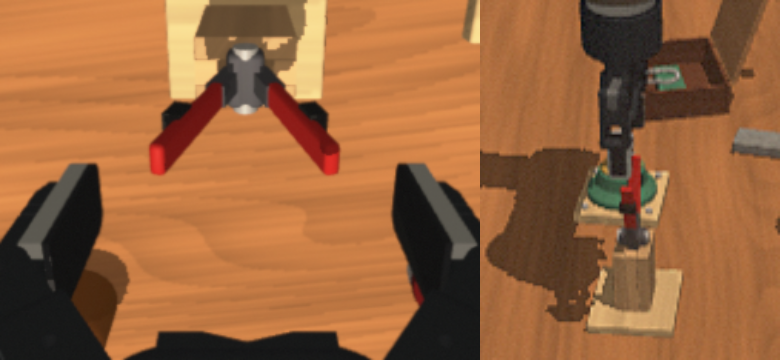

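The fingers straddle the grips evenly: the grip ends at crop x 157 and 333, the pads at 72 and 425. In the side view the near finger looks slightly left of the grip, so I check this numerically.

Run:
```python
from h import *
s=arm.get_calibration("side");c=arm.get_calibration("wrist")
st=arm.read_state();Rr=R.from_quat(st["ee_rot"]);p=st["position"]
for y in (-45,-52): print("tip",proj(s,[p+Rr.apply([0,y,17-12]),p+Rr.apply([0,y,-20])]))
print("grip end R",proj(s,[[487.2,-247,176],[487.2,-247,150]]))
S=cv2.imread("pics/s6.png");h=cv2.cvtColor(S,cv2.COLOR_BGR2HSV)
m=cv2.inRange(h,(0,170,40),(9,255,255));m[:, :205]=0;m[:,245:]=0;m[:180]=0;m[250:]=0
v,u=np.nonzero(m);print([(r,u[v==r].min(),u[v==r].max()) for r in np.unique(v)][::3])
# wrist vs side triangulation of right grip end (wrist px)
w=[(157/480*312+100,165/360*234+150),(332/480*312+100,165/360*234+150)]
print(onz(c,w,175),proj(c,[[487.2,-247,175],[493.8,-196,175]]))
g=cv2.cvtColor(S,cv2.COLOR_BGR2GRAY);print(g[196,205:235],g[190,205:235])
```

```text
tip [[217.47857517 203.68397843]
 [216.99559428 194.38661405]]
tip [[217.01637857 205.38938975]
 [216.52456161 196.06201905]]
grip end R [[218.56871844 205.08910585]
 [218.99830659 214.28398219]]
[(np.int64(194), np.int64(225), np.int64(226)), (np.int64(197), np.int64(223), np.int64(226)), (np.int64(200), np.int64(224), np.int64(226)), (np.int64(203), np.int64(223), np.int64(226)), (np.int64(206), np.int64(222), np.int64(226)), (np.int64(209), np.int64(219), np.int64(226)), (np.int64(212), np.int64(219), np.int64(226)), (np.int64(215), np.int64(225), np.int64(226)), (np.int64(219), np.int64(220), np.int64(223)), (np.int64(222), np.int64(220), np.int64(224))]
[[ 489.97073614 -251.95163659  175.        ]
 [ 497.29024556 -195.430789    175.        ]] [[210.82945941 251.24419763]
 [314.12317296 251.243892  ]]
[ 64  72  70  61  68 133 116  92  97  48  31  36  39  40  32  49 113 113
  58  65  68  74 123 127 122 118 129 125 115 111] [118 125 129 128 112  33  34  46  46  51  52  52  48  52  45  46  33  51
 113 121 129 123 121 121 118 122 122 125 118 109]
```

Run:
```python
from h import *
s=arm.get_calibration("side");t=arm.get_calibration("top")
for x in (490.5,494): 
    print(x,[proj(s,[[x+.128*y,-221.3+y*.99,z] for z in (176,150,135)]).round(1).tolist() for y in (-26,26)])
S=cv2.imread("pics/s6.png");h=cv2.cvtColor(S,cv2.COLOR_BGR2HSV)
for r in range(192,222,2): print(r,''.join('R' if (a[0]<9 or a[0]>172) and a[1]>150 else ('d' if a[2]<70 else '.') for a in h[r,205:240]))
print("spindle top side view:",proj(s,[[474.6,-30,93]]), "measured (218.4,188.4)"); print("rackfoot", [onz(t,[p],12).round(1).tolist() for p in [(295+(365-300)/300*70,220+37/300*70),(295+(537-300)/300*70,220+57/300*70),(295+(525-300)/300*70,220+215/300*70)]])
c=arm.get_calibration("wrist");w=cv2.imread("pics/w6.png")
P=[(165/480*312+100,0+150),(320/480*312+100,98/360*234+150)];print(onz(c,P,12))
```

```text
490.5 [[[218.6, 205.1], [219.0, 214.3], [219.2, 219.5]], [[221.7, 193.2], [222.1, 202.2], [222.3, 207.3]]]
494 [[[220.1, 205.1], [220.5, 214.3], [220.7, 219.5]], [[223.2, 193.2], [223.5, 202.2], [223.7, 207.3]]]
192 .........ddddddd...................
194 .........ddddddd...R...............
196 .........ddddddd..RRRR.............
198 .....d...ddddddd..RRRR.............
200 .........ddddddd...RRR.............
202 ....d....ddddddd..RRRRd............
204 .d.dddd..........RRRRRd............
206 dd.ddd..........dRRRRRd............
208 ..............RRRRRRRR.............
210 ..............RRRRRRRR.............
212 dd............RRRRRRRR.............
214 ..dd.........dRRRRR.RR.............
216 .......dddd..dddddddRR.............
218 ..............dddddd.R.............
220 ...............RRRRRd..............
spindle top side view: [[216.67531828 186.82350373]] measured (218.4,188.4)
rackfoot [[[542.2, -183.4, 12.0]], [[528.7, -279.5, 12.0]], [[441.4, -268.1, 12.0]]]
[[ 467.6792164  -270.14120915   12.        ]
 [ 544.84952731 -181.22775843   12.        ]]
```

```bash
echo '[-3.2, -1.1, 0, 0, 0, 0, -3.2, -1.1, 20, 0, 0, 0, -3.2, -1.1, 40, 0, 0, 0, -3.2, -1.1, 54, 0, 0, 0, -3.2, -1.1, 54.5, 0, 0, 0, -3.2, -1.1, 54.5, 0, 0, 0]' > mv.in && python3 jog.py mv.in; echo '[0, 0, 0, 0, 0, 0, 0, 0, 0, 0, 0, 0, 0, 0, 0, 0, 0, 0, 0, 0, 0, 0, 0, 0, 0, 0, 0, 0, 0, 0]' > mv.in && python3 jog.py mv.in 60;  python3 - <<'E'
from h import *
print(arm.read_state())
s,S=snap("side","s7.png");c,w=snap("wrist","w7.png")
h=cv2.cvtColor(S,cv2.COLOR_BGR2HSV)
for r in range(188,234,2): print(r,''.join('R' if (a[0]<9 or a[0]>172) and a[1]>150 else ('d' if a[2]<70 else '.') for a in h[r,200:240]))
E
```

```text
clock: 10.2
position: [493.9, -224.2, 142.6]
ee_rot: [0.065, 0.998, -0.0, 0.001]
contact_force: [-0.4, -0.8, 0.5]
gripper_width: 85.0
grasp_force: 0.0
clock: 10.7
position: [494.1, -224.3, 143.3]
ee_rot: [0.065, 0.998, -0.0, 0.002]
contact_force: [-0.3, 0.9, 5.3]
gripper_width: 60.0
grasp_force: 6.2
{'clock': 10.7, 'joints': array([-1.26787598e-01,  3.46455009e-01, -3.42231761e-01,  9.43078699e-04,
       -8.78845550e-01, -1.57429634e+00]), 'joint_vel': array([-9.09656404e-04, -4.72405491e-04, -4.63138383e-04, -4.95758711e-05,
        2.89606701e-05, -1.36201156e-03]), 'joint_efforts': array([-9.45536164e-02, -3.09537613e+01,  1.40724617e+01,  2.91214049e+00,
        1.83324725e-01,  4.13953690e-03]), 'position': array([ 494.10247806, -224.28239376,  143.28896691]), 'ee_rot': array([ 6.47980134e-02,  9.97897000e-01, -4.63425689e-04,  1.60650469e-03]), 'contact_force': array([-0.33269131,  0.91393141,  5.30329914]), 'wrist_torque': array([0.17490218, 0.22717853, 0.01423733]), 'grasp_force': 6.23785313218832, 'gripper_width': 59.99797093688572}
188 .............dddd....ddddddddd.......
[... 293 characters left out ...]
dddddddddddRdd...........
204 ......ddddddddddddddddddddRddd..........
206 .....ddddddd.dddddddddddddRddd..........
208 .....dddddd..ddddddddddddd..............
210 .....d.ddd...dddddddddddddR.............
212 ......ddd.....ddddddddddd.R.............
214 ........d.........dddddd..R.............
216 ............ddd...dddddd..R.............
218 .................ddddddd................
220 ..................dddddd................
222 ..................dddddd................
224 ........................................
226 ...................d.dddd...............
228 ..................ddddddd...............
230 ..................ddddddddddd...........
232 ......................dddd..............
```

```bash
echo '[0, 0, 0, 0, 0, 0, 0, 0, 0, 0, 0, 0, 0, 0, -10, 0, 0, 0, 0, 0, -25, 0, 0, 0, 0, 0, -40, 0, 0, 0, 0, 0, -60, 0, 0, 0, 0, 0, -80, 0, 0, 0, 0, 0, -100, 0, 0, 0, 0, 0, -110, 0, 0, 0, 0, 0, -110, 0, 0, 0]' > mv.in && python3 jog.py mv.in 58;python3 - <<'E'
from h import *
s,S=snap("side","s8.png");c,w=snap("wrist","w8.png")
print(arm.read_state()["contact_force"])
h=cv2.cvtColor(S,cv2.COLOR_BGR2HSV)
for r in range(150,220,2): print(r,''.join('R' if (a[0]<9 or a[0]>172) and a[1]>150 else ('d' if a[2]<70 else ('g' if a[1]<70 else '.')) for a in h[r,195:245]))
E
```

```text
clock: 11.8
position: [493.5, -224.0, 252.9]
ee_rot: [0.065, 0.998, -0.0, 0.001]
contact_force: [-0.3, -1.1, -1.6]
gripper_width: 58.5
grasp_force: 5.9
[-0.8023809  -0.58531496 -2.18377391]
150 ..............ddddgggggddddddddddd.....d..d..d..d.
152 ...............dddddddddddddddddddd.dd............
154 ...............ddddddddddddddddd...............RR.
156 ...............dddddddddddddddddd..d..RRR.Rd......
158 ...............dddddddddddddddddd....gggggggggg...
160 ...............ddddddddddddddRdddgggggggggggggggg.
162 ................dddddd.ddddddRddd....dggg..gggggg.
164 ................dddddd.ddddddRdddgggggggggggggg...
166 ................ddddddddddddd.ddd...RRdd.....gg.g.
168 ................dddddddddddddRddd......R.R...R...d
170 .................dddddddddddgRdd.....d............
172 ...................gdddddddggRd..d...d..dd.d......
174 ...................gdddddddggRdd..............R...
176 ...................gdddddddggR...........d......R.
178 ...................gdddddddggR........d......d.ddd
180 ....................dddddddgg.....................
182 ....................gddddd
[... 314 characters left out ...]
........gddddddddddd....................
196 ..................ggggggggddd.....................
198 ...............d..ggggggggdddd....................
200 .............g......ggggggdddd...g................
202 .............gd.g.........dddd....g...gg..........
204 .............ddd.........gdddddgg.g...............
206 .............dddgggg...gggddddd..g................
208 ...............g.gggg.gg..ddddd...................
210 ..........................ddddg...................
212 ..........dd..............gddd......d.............
214 ............dd............ddgg...g................
216 .......ggg.......ddd......dggd....................
218 ...................................g..............
```

Run:
```python
from h import *
go((480,110,253),0.005)
```

```text
GO [ 55.8 329.2  -2. ] [ 0.0009 -0.0015 -0.1357] dist 334.0
```

```bash
echo '[5, 30, 0, 0, 0, 0, 12, 70, 0, 0, 0, -0.03, 19, 110, 0, 0, 0, -0.06, 26, 150, 0, 0, 0, -0.09, 32, 190, 0, 0, 0, -0.11, 39, 230, 0, 0, 0, -0.12, 46, 270, 0, 0, 0, -0.135, 52, 305, 0, 0, 0, -0.135, 56, 329, 0, 0, 0, -0.1357, 56, 329, 0, 0, 0, -0.1357]' > mv.in && python3 jog.py mv.in; echo '[0, 0, 0, 0, 0, 0, 0, 0, 0, 0, 0, 0, 0, 0, 0, 0, 0, 0]' > mv.in && python3 jog.py mv.in
python3 - <<'E'
from h import *
snap("wrist","a1.png");snap("side","as1.png");print(arm.read_state()["contact_force"])
E
echo '[0, 0, 0, 0, 0, 0, 0, 0, 0, 0, 0, 0, 0, 0, 0, 0, 0, 0, 0, 0, 0, 0, 0, 0, 0, 0, 0, 0, 0, 0, 0, 0, 0, 0, 0, 0]' > mv.in && python3 jog.py mv.in 20
python3 - <<'E'
from h import *
w2=snap("wrist","a2.png")[1];s2=snap("side","as2.png")[1]
w1=cv2.imread("pics/a1.png");s1=cv2.imread("pics/as1.png")
c=arm.get_calibration("wrist");s=arm.get_calibration("side");p=arm.read_state()["position"]
print(proj(c,[p+[0,0,-z] for z in (0,60,125)]),proj(s,[p+[0,0,-z] for z in (0,60,125)]))
u=proj(s,[p-[0,0,60]])[0].astype(int)
f=lambda I:cv2.resize(I[110:350,150:390],(400,400)); 
g=lambda I:cv2.resize(I[max(u[1]-60,0):u[1]+60,u[0]-60:u[0]+60],(400,400)) 
print(u);O=np.vstack([np.hstack([f(w1),f(w2)]),np.hstack([g(s1),g(s2)])]);cv2.imwrite("pics/cmp.png",cv2.resize(O,(600,600)))
E
echo '[0, 0, 0, 0, 0, 0, 0, 0, 0, 0, 0, 0, 0, 0, 0, 0, 0, 0, 0, 0, 0, 0, 0, 0, 0, 0, 0, 0, 0, 0]' > mv.in && python3 jog.py mv.in 58
```

```text
clock: 12.9
position: [479.7, 111.7, 250.1]
ee_rot: [-0.005, 1.0, -0.0, -0.001]
contact_force: [1.2, -1.6, -1.7]
gripper_width: 58.1
grasp_force: 5.9
clock: 13.2
position: [480.2, 108.5, 251.2]
ee_rot: [-0.002, 1.0, -0.0, -0.0]
contact_force: [0.4, 0.0, -1.6]
gripper_width: 58.1
grasp_force: 5.9
[-0.4767571   0.16095669 -1.27758556]
clock: 13.9
position: [480.3, 109.6, 251.6]
ee_rot: [-0.003, 1.0, -0.0, 0.0]
contact_force: [0.5, -0.6, -1.3]
gripper_width: 23.2
grasp_force: 61.3
[[261.165338   280.18524117]
 [260.85453755 222.92643395]
 [260.66978625 188.85064027]] [[217.62686489 114.44186721]
 [218.38745452 133.36378663]
 [219.18923034 152.99671819]]
[218 133]
clock: 14.5
position: [480.3, 109.5, 251.5]
ee_rot: [-0.003, 1.0, 0.0, 0.0]
contact_force: [-0.4, 0.4, -1.3]
gripper_width: 57.8
grasp_force: 5.9
```

View pics/cmp.png

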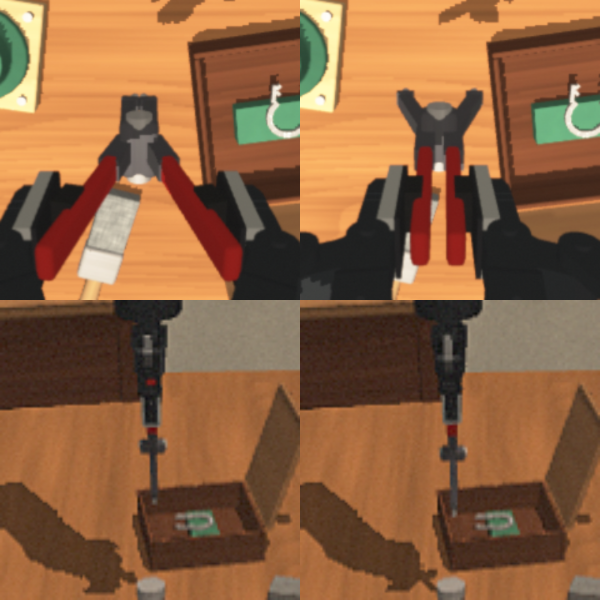

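The comparison shows the pliers hanging upright. At 58 mm the tips are closed (crop (138,97)); squeezed they spread wide ((105,95) and (178,95)). The wrist view suggests the pivot drops on squeezing, so I measure that numerically.

Run:
```python
from h import *
snap("wrist","a3.png");snap("side","as3.png")
cl=lambda a:'R' if (a[0]<9 or a[0]>172) and a[1]>150 else ('d' if a[2]<70 else ('g' if a[1]<70 else '.'))
I=[cv2.cvtColor(cv2.imread(f"pics/as{k}.png"),cv2.COLOR_BGR2HSV) for k in (1,2,3)]
for r in range(116,164): print(r,'  '.join(''.join(cl(a) for a in h[r,205:232]) for h in I))
W=[cv2.cvtColor(cv2.imread(f"pics/a{k}.png"),cv2.COLOR_BGR2HSV) for k in (1,2,3)]
# per row extents of low-saturation (steel) pixels in wrist view
for r in range(180,256,3):
    o=[]
    for h in W:
        u=np.nonzero((h[r,215:310,1]<110))[0]; o.append((u.min()+215,u.max()+215,len(u)) if len(u) else None)
    print(r,o)
```

```text
116 ..........gdddddg..........  ..........gdddddg..........  ..........gdddddg..........
117 ..........gdddddg..........  ..........gdddddg..........  ..........gdddddg..........
118 ..........gdddddg..........  ..........gdddddg..........  ..........gdddddg..........
119 ..........gdddddg..........  ..........gdddddg..........  ..........gdddddg..........
120 ..........gdddddg..........  ..........gdddddg..........  ..........gdddddg..........
121 ..........gdddddg..........  ..........gggdggg..........  ..........gdddddg..........
122 ..........gdddddg..........  ...........ggg.............  ..........ggggggg..........
123 ...........gggggg..........  ............RRRR...........  ...........ggggg...........
124 ............RRRR...........  ............RRRR...........  ............RRRR...........
125 ............RRRR...........  ............RRRR...........  ............RRRR...........
126 ............RR.R...........  ............RRRR...........  ............ddd............
127 ............dddd...........  ............RR.R...........  ............dddd...........
128 ............dddd
[... 5336 characters left out ...]
), np.int64(292), 41)]
240 [(np.int64(243), np.int64(278), 36), (np.int64(242), np.int64(280), 15), (np.int64(243), np.int64(278), 36)]
243 [(np.int64(243), np.int64(278), 36), (np.int64(222), np.int64(299), 42), (np.int64(243), np.int64(278), 36)]
246 [(np.int64(243), np.int64(278), 36), (np.int64(221), np.int64(300), 38), (np.int64(243), np.int64(278), 36)]
249 [(np.int64(243), np.int64(278), 36), (np.int64(220), np.int64(300), 30), (np.int64(243), np.int64(278), 36)]
252 [(np.int64(243), np.int64(278), 26), (np.int64(219), np.int64(302), 58), (np.int64(243), np.int64(278), 25)]
255 [(np.int64(254), np.int64(268), 15), (np.int64(215), np.int64(309), 69), (np.int64(256), np.int64(266), 11)]
```

```bash
echo '[-4, 25, 0, 0, 0, 0, -10, 60, 0, 0, 0, 0, -16, 95, 0, 0, 0, 0, -21, 120, 15, 0, 0, 0, -23, 134.5, 35, 0, 0, 0, -23, 134.5, 55, 0, 0, 0, -23, 134.5, 64, 0, 0, 0, -23, 134.5, 64, 0, 0, 0, -23, 134.5, 64, 0, 0, 0, -23, 134.5, 64, 0, 0, 0]' > mv.in && python3 jog.py mv.in
python3 - <<'E'
from ring import *
c,w=snap("wrist","b1.png");go((503.3,244.0,147.2),0.005)
p=arm.read_state()["position"];print(p,proj(c,[p-[0,0,125],p-[0,0,128],[529.3,244.05,25],[504.3,244,23]]).round(1))
print(ring(c,w,25,(150,120,400,300)))
h=cv2.cvtColor(w,cv2.COLOR_BGR2HSV)
cl=lambda a:'W' if a[1]<60 and a[2]>150 else ('R' if (a[0]<9 or a[0]>172) and a[1]>150 and a[2]>100 else ('G' if 40<a[0]<100 and a[1]>60 else ('d' if a[2]<60 else ('g' if a[1]<100 else '.'))))
for r in range(150,262,2): print(r,''.join(cl(a) for a in h[r,215:310]))
E
```

```text
clock: 15.6
position: [503.3, 244.3, 188.9]
ee_rot: [-0.003, 1.0, 0.001, 0.001]
contact_force: [-0.3, -0.2, -1.1]
gripper_width: 58.1
grasp_force: 5.9
GO [-0.1 -0.3 41.7] [0.0015 0.002  0.0001] dist 42.0
[503.14974554 244.24926282 188.86905004] [[260.4 188.3]
 [260.4 187.1]
 [260.  201.8]
 [260.  175.2]]
(array([249, 218,  23,  38, 554], dtype=int32), array([565.2828258 , 258.12163817]), array([ 8.38280765, 26.02903931]), np.float64(3.4993080260783334), np.float64(5.856754491227587))
150 ...............................................................................................
152 ...............................................................................................
154 ...............................................................................................
156 ...............................................................................................
158 ...............................................................................................
160 ...............................................................................................
162 .......
[... 4288 characters left out ...]

248 .......RRRRRRRRRRRRRRRRRRRRRggggggggggggggWWWWWWWWggggggggggggggRRRRRRRRRRRRRRRRRRRR...........
250 ......RRRRRRRRRRRRRRRRRRRRRRgggg....gWWWWWWWWWWWWWWWWWWgg...ggggRRRRRRRRRRRRRRRRRRRRRR.........
252 ....RRRRRRRRRRRRRRRRRRRRRRR.ggg......gWWWWWWWWWWWWWWWWWg.....gggRRRRRRRRRRRRRRRRRRRRRRR........
254 ...RRRRRRRRRRRRRRRRRRRRRRRRRgg........ggWWWWWWWWWWWWWg........ggRRRRRRRRRRRRRRRRRRRRRRRRR......
256 .RRRRRRRRRRRRRRRRRRRRRRRRRR......................................RRRRRRRRRRRRRRRRRRRRRRRRR.....
258 d..RRRRRRRRRRRRRRRRRRRRRR..........................................RRRRRRRRRRRRRRRRRRRRRRRddddd
260 dd.RRRRRRRRRRRRRRRRRRRRR............................................RRRRRRRRRRRRRRRRRRRRR.ddddd
```

```bash
echo '[-1, -0.4, 12, 0, 0, 0, -1, -0.4, 24, 0, 0, 0, -1, -0.4, 32, 0, 0, 0, -1, -0.4, 32, 0, 0, 0, -1, -0.4, 32, 0, 0, 0, -1, -0.4, 32, 0, 0, 0]' > mv.in && python3 jog.py mv.in
cat > look.py <<'E'
from h import *
import sys
f=sys.argv[1];a=[int(v) for v in sys.argv[2:]]
c,w=snap("wrist",f)
p=arm.read_state()["position"];print(p.round(1),proj(c,[p-[0,0,116],p-[0,0,128],[504.3,244,25]]).round(1))
h=cv2.cvtColor(w,cv2.COLOR_BGR2HSV);g=h[...,2]
for r in range(a[0],a[1]): print(r,''.join(('W' if q[2]>150 else 'abcdefghij'[min(q[2]//15,9)]) if q[1]<85 else ('G' if 40<q[0]<100 else '.') for q in h[r,a[2]:a[3]]))
E
python3 look.py b2.png 160 206 235 290
```

```text
clock: 16.25
position: [503.9, 244.0, 155.8]
ee_rot: [-0.003, 1.0, 0.0, 0.0]
contact_force: [0.4, -0.5, -1.5]
gripper_width: 58.2
grasp_force: 5.9
[503.9 244.  156. ] [[260.7 192.6]
 [260.7 187.6]
 [260.6 186.9]]
160 .......................................................
161 .......................................................
162 .......................................................
163 .......................................................
164 .......................................................
165 .......................................................
166 .......................................................
167 .......................................................
168 .......................................................
169 .......................................................
170 .......................................................
171 .......................................................
172 .......................................................
173 .......................................................
174 ...........................................
[... 1172 characters left out ...]
eedddddeeeeefeeeeededdddefhWWWWWWgGGGGGG
195 ....WWWWWW.heeeeeedddddeeeeggfeeeeddddddegWWWWWWgGGGGGG
196 ....WWWWWW..eeeeeddddddeeeeghfeeeeedddddegWWWWWWgGGGGGG
197 ....WWWWWWfeedeeeeddddefhffgheeeeeddddddegWWWWWWhGGGGGG
198 effgWWWWWWgfedddeeeeeefgihghhffeeeeddddeegWWWWWWGGGGGGG
199 fGGgWWWWWWhfedddeefghhhhiiiiihhhggfedddeehWWWWWWGGGGGGG
200 GGGgWWWWWWWheddeeghhiiiiiiiiiiiihhhgeddefWWWWWWWGGGGGGG
201 GGGgWWWWWWWWfdeeghiiiiiiiiiiiiiiiihhfedehWWWWWWWGGGGGGG
202 GGGgiWWWWWWWgdefhiiiiiiiiiiiiiiiiiiihedeiWWWWWWWGGGGGGG
203 GGGGhiWWWWWWfdefhiiiiiiiiiiiiiiiiiiihedeiWWWWWjGGGGGGGG
204 GGGGWWWWWWWWfdefhiiiiiiiiiiiiiiiiiiiheeeiWWWWWWWGGGGGGG
205 GGGGWWWWWWWWfdefhijjjjiiiiiijjjiiiiiheeeiWWWWWWWjGGGGGG
```

Tips (columns 255–267, end row 186) sit midway between the lugs (columns 247–275, notch row ~188). Next I lower into the gap and squeeze with a slight rise.

```bash
echo '[0, 0, 4, 0, 0, 0, 0, 0, 8.5, 0, 0, 0, 0, 0, 8.6, 0, 0, 0, 0, 0, 8.6, 0, 0, 0, 0, 0, 8.6, 0, 0, 0]' > mv.in && python3 jog.py mv.in; python3 look.py b3.png 180 202 235 290; echo '[0, 0, 0, 0, 0, 0, 0, 0, -1.5, 0, 0, 0, 0, 0, -3, 0, 0, 0, 0, 0, -4, 0, 0, 0, 0, 0, -4, 0, 0, 0, 0, 0, -4, 0, 0, 0, 0, 0, -4, 0, 0, 0]' > mv.in && python3 jog.py mv.in 20;python3 look.py b4.png 176 215 215 310
```

```text
clock: 16.8
position: [503.7, 243.8, 147.0]
ee_rot: [-0.003, 1.0, 0.0, 0.0]
contact_force: [0.9, 0.4, -1.6]
gripper_width: 58.0
grasp_force: 5.9
[503.7 243.8 147. ] [[260.7 192.5]
 [260.6 187.6]
 [260.9 190.8]]
180 .......................................................
181 .......................................................
182 .......................................................
183 .......................................................
184 ...........h.........iiij...jiii.......................
185 ..........jWifeee...ggghhi.ihhggh......giih.i.jh.......
186 ....WWWWWWWWWfeeeeeeeeeffffffeeeeeeeeeeegjiijjjih......
187 ....WWWWWWWWWfeeeeeeeeeeeeeeeeeeeeeeeeeegiWWWWWWi......
188 ....WWWWWWWWieeeeeeeeeeeeeeeeeeeeeeeeeeegjWWWWWWW......
189 ...WWWWWWWWWieeeeeeeeeeeeeeeeeeeeeeeeeeegjWWWWWWW......
190 ...WWWWWWWWWheeeeeeeeeeeeeeeeeeeeeeeedeegjWWWWWWW......
191 ...WWWWWWWWWfeeeeeeddeeeeeeeeeeeeeeedeeegWWWWWWWW......
192 ...WWWWWWWWieeeeeeedeeeeeeeeeeeeeeeeeeeegWWWWWWWW......
193 ...WWWWWWWWWfeeeeeeedeeeeeeeeeeeeeeeeeeeiWWWWWWWW......
194 ....WWWWWWWWgeeeeeedeeeefeeffeeeeeeeedeeWWWWW
[... 3845 characters left out ...]

208 GGGGGGGGGGGGGGWWWWWWWWjfffffeeeeeeeeefffffeefeefffffffeeeeeeeeeeedddeefjGGGGGGGGGGGGGG.........
209 GGGGGGGGGGGGGGGWWWWWWWWhfffffeeeeeeeffffffeeefffffffffeeeeeeedeeddddeehGGGGGGGGGGGGGGGf........
210 GGGGGGGGGGGGGGGWWWWWWWWjfffffeeeeeeefffffeeeffefffffffeeeeeeeeededddefjGGGGGGGGGGGGGGGf........
211 GGGGGGGGGGGGGGGWWWWWWWWWgfffeeeeeeeeeefffeeeefeffffffffeeeeeeddeeddeeiGGGGGGGGGGGGGGGGg........
212 GGGGGGGGGGGGGGWWWWWWWWWWjgffeddeeeeeeefffeeeefefffffffeeeeeeeddedddehGGGGGGGGGGGGGGGGGh........
213 GGGGGGGGGGGGGGWWWWWWWWWGGhffeedeeeeeeeffeeeefefffffffffeeeeeeededddfjGGGGGGGGGGGGGGGGGi........
214 GGGGGGGGGGGGGWWWWWWWWWWGGjgfeedeeeeeeeeeeeeeeffffffefeeeeeeeedddddehGGGGGGGGGGGGGGGGGGj........
```

The right tip rode over its lug and the ring shifted left (columns −12) without spreading, so the tips were too high. I'll rise clear, reopen and look again.

```bash
echo '[0, 0, -5, 0, 0, 0, 0, 0, -12, 0, 0, 0, 0, 0, -20, 0, 0, 0, 0, 0, -30, 0, 0, 0, 0, 0, -40, 0, 0, 0, 0, 0, -40, 0, 0, 0]' > mv.in && python3 jog.py mv.in; echo '[0, 0, 0, 0, 0, 0, 0, 0, 0, 0, 0, 0, 0, 0, 0, 0, 0, 0, 0, 0, 0, 0, 0, 0, 0, 0, 0, 0, 0, 0]' > mv.in && python3 jog.py mv.in 58; python3 look.py b5.png 165 224 205 310
python3 - <<'E'
from h import *
s,S=snap("side","sb5.png");p=arm.read_state()["position"];print(p,proj(s,[p,p-[0,0,51.5],p-[0,0,128]]))
cl=lambda a:'R' if (a[0]<9 or a[0]>172) and a[1]>150 else ('d' if a[2]<70 else ('g' if a[1]<70 else '.'))
u=proj(s,[p])[0].astype(int);h=cv2.cvtColor(S,cv2.COLOR_BGR2HSV)
for r in range(u[1]+5,u[1]+45): print(r,''.join(cl(a) for a in h[r,u[0]-14:u[0]+25]))
E
```

```text
clock: 18.2
position: [504.5, 244.4, 193.3]
ee_rot: [-0.003, 1.0, 0.001, 0.002]
contact_force: [0.4, -0.6, -1.0]
gripper_width: 22.9
grasp_force: 61.3
clock: 18.7
position: [503.5, 243.7, 190.7]
ee_rot: [-0.003, 1.0, -0.0, -0.0]
contact_force: [0.1, -0.3, -1.2]
gripper_width: 58.2
grasp_force: 5.9
[503.5 243.7 190.7] [[260.7 192.7]
 [260.7 187.8]
 [261.  175.5]]
165 .........................................................................................................
166 .........................................................................................................
167 .........................................................................................................
168 .........................................................................................................
169 .........................................................................................................
170 .........................................................................................................
171 .........................................................WWW.jjjh......
[... 6943 characters left out ...]
 ...............dd......................
145 ...............dd......................
146 ...............dd......................
147 ...............dd........R...ddddddRdd.
148 ...............ddd.dddddddd.d.dRdd...d.
149 .ddddddddddddRddddRd.......d..........d
150 .dddddddddd.R..ggR..d.....dd.dd.d......
151 .ddddRddd.dd..d.gd..d..d....d.R......d.
152 .dddddddddd.ddd.dd.ddd.................
153 .dRddddd.d..d.......d..................
154 .ddddddd.....d..................d......
155 .dddRddd...........d...d..d...d...d....
156 .Rddddddd..ddddd.d....RR.R.............
157 .Rdddddd.ddd....d......gg..g..g........
158 .dddddd................................
159 .ddd.dd.............gggggggggg..R.R....
```

Run:
```python
from h import *
c=arm.get_calibration("wrist")
P=onz(c,[(238.,179.7),(263.5,176.7)],25);m=P.mean(0);d=P[1]-P[0]
yaw=np.arctan2(-d[0],d[1]);print(P.round(1),m.round(1),"yaw",yaw,np.linalg.norm(d))
# earlier reference same method, image b1 pose(503.15,244.25,188.87): shift calibration by pose difference
go((m[0]-0.4,m[1],190.7),yaw); go((m[0]-0.4,m[1],145),yaw)
```

```text
[[508.5 223.2  25. ]
 [505.5 246.3  25. ]] [507.  234.8  25. ] yaw 0.12712028494636757 23.339855418275537
GO [-3.  -9.   0.1] [-0.0002 -0.0002 -0.1217] dist 9.0
GO [-3.  -9.  45.8] [-0.0002 -0.0002 -0.1217] dist 47.0
```

The tips sat about 2–3 mm too far towards the robot and slipped past the lug in x. The ring gap is now at (507, 234.8) with yaw 0.127. I'll realign, biased +x, and check close to the ring.

```bash
python3 - <<'E'
from h import *
go((508.7,235.0,156),0.127)
E
echo '[-2, -4, 0, 0, 0, -0.06, -4.5, -8.8, 0, 0, 0, -0.1215, -4.5, -8.8, 0, 0, 0, -0.1215, -4.5, -8.8, 12, 0, 0, -0.1215, -4.5, -8.8, 24, 0, 0, -0.1215, -4.5, -8.8, 34.5, 0, 0, -0.1215, -4.5, -8.8, 34.5, 0, 0, -0.1215, -4.5, -8.8, 34.5, 0, 0, -0.1215, -4.5, -8.8, 34.5, 0, 0, -0.1215, -4.5, -8.8, 34.5, 0, 0, -0.1215]' > mv.in && python3 jog.py mv.in; python3 look.py b6.png 172 206 235 290
```

```text
GO [-5.1 -8.8 34.8] [-0.0002 -0.0002 -0.1216] dist 36.0
clock: 19.8
position: [508.4, 235.2, 157.0]
ee_rot: [-0.063, 0.998, 0.0, 0.0]
contact_force: [-0.0, 1.4, -2.3]
gripper_width: 57.9
grasp_force: 5.9
[508.3 235.2 157. ] [[260.5 192.3]
 [260.4 187.4]
 [271.9 182.5]]
172 .......................................................
173 .......................................................
174 .......................................................
175 .......................................................
176 .......................................................
177 ..........ijg..........................j...............
178 ....WWWWjWWWW.........................jjj.iiih.........
179 ...WWWWWWWWWWj.......................jjWWjjjjji........
180 ...WWWWWWWWWWW.......................WWWWWWWWWi........
181 ...WWWWWWWWWW........jij.....jjj......WWWWWWWWi........
182 ...WWWWWWWWWj.......iiiiij..jiiii.....ijWWWWWWi........
183 ...WWWWWWWWjfefff..gfffggg..gggffff.fffiWWWWWWj........
184 ...WWWWWWWWhffeeeeeeeeeeeefeeeeeeeeeeeefjWWWWWW........
185 ...WWWWWWWWjfeeeeeeeeeeeeeeeeeeeeeeeeeefiWWWWW
[... 509 characters left out ...]
eeeeeeeegigfgheeeeeeeeeeefWWWWWWgGGGGGGG
195 GGgWWWWWWigfeeeeeeeeeefghhghhgffeeeeeeeefWWWWWWhGGGGGGG
196 GGhWWWWWWWifeeeeeegghhhiiiiiiihhhgfeeeeegWWWWWWWGGGGGGG
197 GGGWWWWWWWWieeeefghhiiiiiiiiiiiiihhgeeeehWWWWWWGGGGGGGG
198 GGGGWWWWWWWWfeefghiiiiiiiiiiiiiiiiihgeeeiWWWWWWGGGGGGGG
199 GGGGWWWWWWWWfeefhiiiiiiiiiiiiiiiiiiiheeeiWWWWjGGGGGGGGG
200 GGGWWWWWWWWWfeefhiiiiiiiiiiiiiiiiiiihedehWWWWWWGGGGGGGG
201 GGGWWWWWWWWWfeefiiiiiiiiiiiiiiiiiiiiheeegWWWWWWGGGGGGGG
202 GGWWWWWWWWWWfdefiijjjiiiiiiiijjjiiiiheeegWWWWWWjGGGGGGG
203 GWWWWWWWWWWiedefhijjjjjjjjjjWWjjjjiigeeegWWWWWWWGGGGGGG
204 GWWWWWWWWWWgeeeefhjjjjjWjWWWWWWjjjihfeeefWWWWWWWWGGGGGG
205 GWWWWWWWWWGfeeeeegijjjjWWWWWWWWjjihfeeeefWWWWWWWWGGGGGG
```

```bash
echo '[-1.8, 0, 0, 0, 0, 0, -1.8, 0, 4, 0, 0, 0, -1.8, 0, 8, 0, 0, 0, -1.8, 0, 11.5, 0, 0, 0, -1.8, 0, 11.5, 0, 0, 0, -1.8, 0, 11.5, 0, 0, 0]' > mv.in && python3 jog.py mv.in; python3 look.py b7.png 178 200 235 290; echo '[0, 0, 0, 0, 0, 0, 0, 0, 0, 0, 0, 0, 0, 0, -0.8, 0, 0, 0, 0, 0, -1.6, 0, 0, 0, 0, 0, -2.4, 0, 0, 0, 0, 0, -3, 0, 0, 0, 0, 0, -3, 0, 0, 0]' > mv.in && python3 jog.py mv.in 20;python3 look.py b8.png 174 226 205 320
```

```text
clock: 20.45
position: [509.9, 235.1, 144.7]
ee_rot: [-0.063, 0.998, -0.0, -0.0]
contact_force: [-0.1, -0.4, -1.7]
gripper_width: 58.2
grasp_force: 5.9
[510.  235.2 144.9] [[260.8 192.9]
 [260.7 187.9]
 [273.  185.7]]
178 .......................................................
179 .......................................................
180 ..........jih...........................j..............
181 ....WWWWWWWWj..........................jjj..iiih.......
182 ...WWWWWWWWWWi........jj.....jj.......jjWWjjjjjj.......
183 ...WWWWWWWWWWW.......iiij...jjiij.....ijWWWWWWWj.......
184 ...WWWWWWWWWWhff....gggghi..hhgggg...ffgiWWWWWWW.......
185 ...WWWWWWWWWjfeeeeeeeeeeefffeeeeeeeeeeeegjWWWWWW.......
186 ...WWWWWWWWWifeeeeeeeeeeeeeeeeeeeeeeeeeefiWWWWWW.......
187 ...WWWWWWWWhfeeeeeeeeeeeeeeeeeeeeeeeeeeefhWWWWWW.......
188 ...WWWWWWWWheeeeeeeeeeeeeeeeeeeeeeeeeeeefhjWWWWW.......
189 ...WWWWWWWWWfeeeeeeeeeeeeeeeeeeeeeeeeeeefiWWWWWW.......
190 ...WWWWWWWWWheeeeeeeeeeeeeeeeeeeeeeeeeeegWWWWWWW.......
191 ...WWWWWWWWWieeeeeeeeeeefeeefeeeeeeeeeeejWWWWWWW.......
192 ..WWWWWWWWWWheeeeeeeeeefigefhfeeeeeeee
[... 6193 characters left out ...]
GGGGGGGGGGGWWWWWWWWWihgeeeeeeeeeeeeeeeeffffffeeeeeeeeeeeeeefjGGiWWWWWWWWWGGGGGGGGGGGGGGGGi..........
221 ........GGGGGGGGGGGGGGGGGGWWWWWWWWWjgfeeeeeeeeeeeeeeeeffffgheeeeeeeeeeeeeeeiGGjWWWWWWWWWGGGGGGGGGGGGGGGGi..........
222 ........GGGGGGGGGGGGGGGGGGGWWWWWWWWWheeeeeeeeeeededeeeefffgieeeeeeeeeeeeeeeiGWWWWWWWWWWGGGGGGGGGGGGGGGGGi..........
223 ........WGGGGGGGGGGGGGGGGGGWWWWWWWWWWfeeeeedeeeeeeeeeeffffgieeeeeeeeeeeeeeefiWWWWWWWWWWGGGGGGGGGGGGGGGGGh..........
224 ........WGGGGGGGGGGGGGGGGGGGWWWWWWWWWgeeeeeeeeeeeeeeeeffffgieeeeeeeeeeeeeeefhWWWWWWWWWGGGGGGGGGGGGGGGGGGh..........
225 ........WGGGGGGGGGGGGGGGGGGGWWWWWWWWWheeeeeeeeeeeeeeeeefffgieeeeeeeeeeeeeeefWWWWWWWWWWGGGGGGGGGGGGGGGGGGh..........
```

The ring is spread with a lug caught outside each tip, symmetrically. I'll lift it straight up.

```bash
echo '[0, 0, -3, 0, 0, 0, 0, 0, -6, 0, 0, 0, 0, 0, -12, 0, 0, 0, 0, 0, -20, 0, 0, 0, 0, 0, -30, 0, 0, 0, 0, 0, -45, 0, 0, 0, 0, 0, -60, 0, 0, 0, 0, 0, -75, 0, 0, 0, 0, 0, -90, 0, 0, 0, 0, 0, -100, 0, 0, 0]' > mv.in && python3 jog.py mv.in; echo '[0, 0, 0, 0, 0, 0, 0, 0, 0, 0, 0, 0, 0, 0, 0, 0, 0, 0]' > mv.in && python3 jog.py mv.in; python3 look.py b9.png 176 246 215 310
python3 - <<'E'
from h import *
s,S=snap("side","sb9.png");p=arm.read_state()["position"];u=proj(s,[p])[0].astype(int);print(u,arm.read_state()["contact_force"],proj(s,[p-[0,0,z] for z in (61,122,134)]))
cl=lambda a:'R' if (a[0]<9 or a[0]>172) and a[1]>150 else ('d' if a[2]<70 else ('g' if a[1]<75 else '.'))
h=cv2.cvtColor(S,cv2.COLOR_BGR2HSV)
for r in range(u[1]+14,u[1]+54): print(r,''.join(cl(a) for a in h[r,u[0]-20:u[0]+40]))
E
```

```text
clock: 22.25
position: [510.3, 235.4, 250.1]
ee_rot: [-0.063, 0.998, 0.001, 0.001]
contact_force: [0.5, -0.5, -2.1]
gripper_width: 23.1
grasp_force: 60.8
clock: 22.55
position: [509.4, 234.9, 247.0]
ee_rot: [-0.063, 0.998, -0.0, -0.001]
contact_force: [0.8, -0.8, -1.6]
gripper_width: 23.1
grasp_force: 60.8
[509.5 234.9 247. ] [[260.7 192.9]
 [260.7 188. ]
 [269.7 156.7]]
176 ..........GGGGGGGGGGGGGGGGGGGGGGGGGGGGGGGGGGGGGGGGGGGGGGGGGGGGGGGGGGGGGGGGGGGGGGGGh............
177 ..........GGGGGGGGGGGGGGGGGGGGGGGGGGGGGGGGGGGGGGGGGGGGGGGGGGGGGGGGGGGGGGGGGGGGGGGGh............
178 ..........GGGGGGGGGGGGGGGGGGGGGGGGGGGGGGGGGGGGGGGGGGGGGGGGGGGGGGGGGGGGGGGGGGGGGGGGh............
179 ..........GGGGGGGGGGGGGGGGGGGGGGGGGGGGGGGGGGGGGGGGGGGGGGGGGGGGGGGGGGGGGGGGGGGGGGGGg............
180 ..........GGGGGGWWWGGGGGGGGGGGGGGGGGGGGGGGGGGGGGGGGGGGGGGGGGGGGGGGGGGGGGGGWGGWGGGGg............
181 ..........WGGGGWihiiijGGGGGGGGGGGGGGGGGGGGGGGGGGGGGGGGGGGGGGGGGGGGGGGGGGjiiiijWGGGg............
182 ..........WGWjjihhhgggiGGGGGGGGGGGGGGGGGGGGGGGGGGGGGGGGGGGGGGGGGGGGGGGGWhhhiijjjWWg............
183 ..........WWWgffeeeeee
[... 8309 characters left out ...]
..................................................
143 ............................................................
144 ............................................................
145 ............................................................
146 .............................................dd.............
147 ..................................ddddddddd...d.............
148 ....................d.dddddddd.dd..d.d..d.d...d.............
149 .....dddddddddddddddR.dR....dd.d.d.....d.d..dddd............
150 .....dddddd..ddd.d.Rd..d....Rd.d.d.....d...d.ddd............
151 .....dRdddRd.d.dd.d.ddd.ddd.d.dd..Rd..d.......ddd...........
152 .d...dddddd.d.dddddR..d.d.......d.R..........dddd...........
```

Ring is carried on the tips with notches engaged on both sides. Now I go over to the spindle, stopping short above it to measure.

Run:
```python
from h import *
go((459,-33,262),0.127)
```

```text
GO [  84.1 -259.4  -14.6] [-0.0009 -0.0016 -0.0002] dist 273.0
```

```bash
echo '[1, -5, -7, 0, 0, 0, 4, -15, -14, 0, 0, 0, 12, -37, -14.6, 0, 0, 0, 21, -65, -14.6, 0, 0, 0, 31, -95, -14.6, 0, 0, 0, 41, -127, -14.6, 0, 0, 0, 51, -160, -14.6, 0, 0, 0, 61, -192, -14.6, 0, 0, 0, 70, -220, -14.6, 0, 0, 0, 77, -240, -14.6, 0, 0, 0]' > mv.in && python3 jog.py mv.in; echo '[5, -14, 0, 0, 0, 0, 7, -19.4, 0, 0, 0, 0, 7, -19.4, 0, 0, 0, 0, 7, -19.4, 0, 0, 0, 0, 7, -19.4, 0, 0, 0, 0]' > mv.in && python3 jog.py mv.in; python3 look.py c1.png 176 246 215 310
python3 - <<'E'
from h import *
s,S=snap("side","sc1.png");t,T=snap("top","tc1.png");st=arm.read_state();p=st["position"];print(p)
c=arm.get_calibration("wrist");R0=R.from_quat(st["ee_rot"]);e=p+R0.apply([-16.6,1,127]);print("eye",e)
print("wrist",proj(c,[e,[474.6,-30,93],[478,-30,93]]),"side",proj(s,[e,[474.6,-30,93]]),"top",proj(t,[e,[474.6,-30,93]]))
cl=lambda a:'R' if (a[0]<9 or a[0]>172) and a[1]>150 else ('d' if a[2]<70 else ('g' if a[1]<75 else '.'))
h=cv2.cvtColor(S,cv2.COLOR_BGR2HSV)
for r in range(155,205): print(r,''.join(cl(a) for a in h[r,190:250]))
E
```

```text
clock: 23.65
position: [463.0, -14.8, 263.5]
ee_rot: [-0.063, 0.998, -0.0, 0.001]
contact_force: [0.1, 0.1, -1.6]
gripper_width: 23.2
grasp_force: 60.8
clock: 24.15
position: [459.7, -32.1, 262.5]
ee_rot: [-0.064, 0.998, 0.0, 0.0]
contact_force: [-0.2, -0.0, -2.8]
gripper_width: 22.7
grasp_force: 60.8
[459.6 -32.1 262.5] [[260.6 192.5]
 [260.6 187.6]
 [488.8 222.6]]
176 ...........jGGGGGGGGGGG.........WhgghiWWWWWWWWWWWWWWWWWWWjgghh........hGGGGGGGGGGj.............
177 ...........jGGGGGGGGGGG.........WhghhiWWWWWWWWWWWWWWWWWWWWjhgh........gGGGGGGGGGGj.............
178 ...........WGGGGGGGGGGG........WjghiiiWWWWWWWWWWWWWWWWWWWWWWhh........fGGGGGGGGGGj.............
179 ...........WWGGGGGGGGGG.........ihiijWWWWWWWWWWWWWWWWWWWWWWWWh........fGGGGGGGGGjW.............
180 ............WGGGiiiiGGGG.......WhiiWWWWWWWWWWWWWWWWWWWWWWWWWWi........GGGGiGiiGGj..............
181 ............WjGWWihggiWW.......jhiiWWWWWWWWWWWWWWWWWWWWWWWWWWWi......gGgggggghiij..............
182 .............iiiiihgggiW.......WiiijWWWWWWWWWWWWWWWWWWWWWWWWWWW......GGhggghhhhhj..............
183 ...........WWfeeeeeeeeeg...
[... 9125 characters left out ...]
.............gddddddddgg..........................
195 .......................gggddddgggg..........................
196 .......................ggggggggggg..........................
197 .......................ggggggggggg..........................
198 ....................d..ggggggggggg..........................
199 ...................gd..ggggggggggg..........................
200 ...................gd....gggggggg.....g.....................
201 ...............g.ggd........................................
202 ..................gd.g................gg...gg...............
203 ...................dg.............g..gg..g.gg...............
204 ................g.dddd..g.g....g...g.ggg....................
```

Run:
```python
from h import *
w=cv2.imread("pics/c1.png");h=cv2.cvtColor(w,cv2.COLOR_BGR2HSV)
for r in range(148,196): print(r,''.join(('W' if q[2]>150 else 'abcdefghij'[min(q[2]//15,9)]) if q[1]<85 else ('G' if 40<q[0]<100 else ('y' if 20<=q[0]<35 else '.')) for q in h[r,235:292]))
s=arm.get_calibration("side")
st=arm.read_state();e=st["position"]+R.from_quat(st["ee_rot"]).apply([-16.6,1,127])
a=.127;f=np.array([np.cos(a),np.sin(a),0]);l=np.array([-np.sin(a),np.cos(a),0])
print("ring back outer",proj(s,[e+22.5*f,e-17.4*f-24*l,e-17.4*f+24*l,e+3*f-24.7*l,e+3*f+24.7*l]).round(1))
```

```text
148 GGGGGGGGGGGGGGGGGGGGGGGGGGGGGGGGGGGGGGGGGGGGGGGGGGGGGGGGg
149 GGGGGGGGGGGGGGGGGGGGGGGGGGGGGGGGGGGGGGGGGGGGGGGGGGGGGGGGh
150 GGGGGGGGGGGGGGGGGGGGGGGGGGGGGGGGGGGGGGGGGGGGGGGGGGGGGGGGG
151 GGGGGGGGGGGGGGGGGGGGGGGGGGGGGGGGGGGGGGGGGGGGGGGGGGGGGGGGG
152 GGGGGGGGGGGGGGGGGGGGGGGGGGGGGGGGGGGGGGGGGGGGGGGGGGGGGGGGG
153 GGGGGGGGGGGGGGGGGGGGGGGGGGGGGGGGGGGGGGGGGGGGGGGGGGGGGGGGG
154 GGGGGGGGGGGGGGGGGGGGGGgfGGGghhhGGGGGGGGGGGGGGGGGGGGGGGGGG
155 GGGGGGGGGGGGGGGGGGi.yyyyyyyyyyyyyGfGGGGGGGGGGGGGGGGGGGGGG
156 GGGGGGGGGGGGGGGGWyy.y..........yyyyyGfGGGGGGGGGGGGGGGGGGG
157 GGGGGGGGGGGGGGWyyyyyyyy............yyyGGGGGGGGGGGGGGGGGGG
158 GGGGGGGGGGGGGyyyyyyyyy...y...........yy.fGGGGGGGGGGGGGGGG
159 GGGGGGGGGGGWyyyyyyyyyy.................yyfGGGGGGGGGGGGGGG
160 GGGGGGGGGGWyyyyyyyyy....................yy.GGGGGGGGGGGGGG
161 GGGGGGGGGWyyyyyyyyyy......................y.GGGGGGGGGGGGG
162 GGGGGGGGWyyyyyyyyyyy......................yy.GGGGGGGGGGGG
163 GGGGGGGWyyyyyyyyyyyy....hhhhh..............yyfGGGGGGGGGGG
164 GGGGGGGyyyyyyyyyyy...hggggggggghh...........yyfGGGGGGGGGG
165 GGGGGGGyyyyyyyyyyy.hggggggggggggggh.......
[... 1267 characters left out ...]
yyyWjiiiiiWWWWWWWWWWWWWWWWWWWWWWWWWWyyyyyedddddddd
187 ddddd..yyyWjiiiiiWWWWWWWWWWWWWWWWWWWWWWWWWWWyyyyddddddddd
188 ddddde..yyWjiiiiiWWWWWWWWWWWWWWWWWWWWWWWWWWWyyygddddddddd
189 dddddd..yyWWjiiiijWWWWWWWWWWWWWWWWWWWWWWWWWWyyyeddddddddd
190 ddddddd..yWWWjiiiiWWWWWWWWWWWWWWWWWWWWWWWWWWyyedddddddddd
191 dddddcd...WWWWjiiiiWWWWWWWWWWWWWWWWWWWWWWWWWyfddddddddcdd
192 ddddddddeiWWWWWjiihhiWjjiiiijjjWWWWWWWWWWWWWgdddddddddddd
193 dddddddddfWWWWWjihhggggggggghhghhhjWWWWWWWWjedddddddddddd
194 dddddddcddhWWWWjhggggggggggggggggghjWWWWWWWfddddddddddddd
195 ddddddddddeiWWWiggggggggggggggggggghjWWWWWgdddddddddddddd
ring back outer [[224.7 172.8]
 [211.1 178.4]
 [209.4 169.8]
 [218.6 177.9]
 [216.7 169. ]]
```

```bash
echo '[0, 0, 8, 0, 0, 0, 0, 0, 18, 0, 0, 0, 0, 0, 28, 0, 0, 0, 0, 0, 36, 0, 0, 0, 0, 0, 37, 0, 0, 0, 0, 0, 37, 0, 0, 0, 0, 0, 37, 0, 0, 0, 0, 0, 37, 0, 0, 0]' > mv.in && python3 jog.py mv.in
cat > cmpr.py <<'E'
from h import *
import sys
n=sys.argv[1]
c,w=snap("wrist","w"+n+".png");s,S=snap("side","s"+n+".png");t,T=snap("top","t"+n+".png")
st=arm.read_state();R0=R.from_quat(st["ee_rot"]);p=st["position"];e=p+R0.apply([-16.8,1,125]);print(p.round(1),"eye",e.round(1),st["contact_force"].round(1))
print("wrist eye,sp",proj(c,[e,[475,-29.5,93]]).round(1).tolist(),"side",proj(s,[e,[475,-29.5,93]]).round(1).tolist(),"top",proj(t,[e,[475,-29.5,93]]).round(1).tolist())
cl=lambda a:'R' if (a[0]<9 or a[0]>172) and a[1]>150 else ('d' if a[2]<70 else (('W' if a[2]>150 else 'g') if a[1]<75 else ('y' if 20<=a[0]<35 else ('G' if 40<a[0]<100 else '.'))))
h=cv2.cvtColor(S,cv2.COLOR_BGR2HSV)
for r in range(172,204): print(r,''.join(cl(a) for a in h[r,200:240]))
h=cv2.cvtColor(w,cv2.COLOR_BGR2HSV)
for r in range(168,240): print(r,''.join(('W' if q[2]>150 else 'abcdefghij'[min(q[2]//15,9)]) if q[1]<85 else ('G' if 40<q[0]<100 else ('y' if 20<=q[0]<35 else '.')) for q in h[r,222:302]))
E
python3 cmpr.py d1
```

```text
clock: 25.1
position: [459.7, -32.7, 226.0]
ee_rot: [-0.063, 0.998, 0.0, 0.001]
contact_force: [-0.5, -1.1, -1.8]
gripper_width: 23.4
grasp_force: 60.8
[459.5 -32.7 225.9] eye [476.2 -29.6 100.9] [-0.6  0.5 -2.4]
wrist eye,sp [[261.9, 208.4], [262.1, 203.5]] side [[217.1, 184.3], [216.8, 186.7]] top [[245.1, 255.7], [245.2, 256.4]]
172 ..........ddd...dddd.....d.....d...d...d
173 ..........dgg...dddd..d.d.dd.d.....d....
174 ..........dgg....dddd...................
175 ..........ddg....dd.....................
176 ..........ddg....dd.........R.....d..d..
177 ..........dgg....dd.dRRdd...............
178 ..........ddd.....gggggg.dd.Rd...dd....d
179 ..........dddg.ggggWWWgWg.dddd.ddddd....
180 ..........dddgggggggggggWg..............
181 ...........dd...........gW..............
182 ...........ddg...........W..............
183 ...........dd............WW.............
184 ...........ddg..WWWWW....Wg.............
185 ...........ddgWWWWWWWWW.WWg.............
186 ...........dddWWWWWWWWWWgg..............
187 ...........dddWWWWWWWggg................
188 ...........gdggWWggggggg................
1
[... 6093 characters left out ...]
WW..................
232 ....................ed............eefhhhhhge............edfj....................
233 ....................ed.............efhhhhhge.............df.....................
234 ....................ed............eefhhhhhge.............de.....................
235 ....................ed.............efhhhhhgee............de.....................
236 ....................ee.............efhhhhhhgg............de.....................
237 ....................ee.............efhhhhhhhh............df.....................
238 ....................ee.............eghhhhhhhh............df.....................
239 ....................e.............eeghhiihhhh............ef.....................
```

Run:
```python
from h import *
c=arm.get_calibration("wrist");st=arm.read_state();p=st["position"];R0=R.from_quat(st["ee_rot"])
# spindle front edge and rim points on z=93
r=onz(c,[(262,184.8),(255.5,185.9),(268.5,185.9),(252.5,186.9),(271.5,186.9),(248.5,189.9),(275.5,189.9),(246.6,191.9),(277.5,191.9)],93)[:,:2]
from scipy.optimize import least_squares
print("spindle",least_squares(lambda q:np.hypot(*(r-q).T)-16,[475,-29.5]).x, least_squares(lambda q:np.hypot(*(r-q).T)-15.5,[475,-29.5]).x)
# ring outer points by half (top plane)
z=p[2]-123
L=[(239.0,230.6),(237.5,229.6),(236.0,228.5),(234.0,226),(231.6,221.5),(230.6,217.5),(229.6,212.5)]
Rr=[(284.2,231),(285.3,229.6),(288.0,228),(290.2,225.5),(292.0,221.5),(293.4,217),(294.2,212)]
f=lambda P:(R0.inv().apply(onz(c,P,z)-p))[:,:2]
for P in (L,Rr):
    q=f(P);s=least_squares(lambda k:np.hypot(*(q-k).T)-20,[-17,0]);print("half centre (tool)",s.x.round(2),np.abs(s.fun).max().round(2))
```

```text
spindle [474.46557642 -29.62542487] [473.87094926 -29.70104249]
half centre (tool) [-20.21  -4.73] 0.26
half centre (tool) [-19.9    6.87] 0.35
```

Run:
```python
from h import *
for n,rows in (("sd1",(182,183,184,185,189,190,191,196,197,198)),("sc1",(170,171,172,173,186,188,190,197))):
    g=cv2.imread(f"pics/{n}.png")
    for r in rows: print(n,r,g[r,208:232,0].tolist())
s=arm.get_calibration("side");st=arm.read_state();p=st["position"];R0=R.from_quat(st["ee_rot"])
a=np.linspace(-1.2,1.2,25)
for sg in (1,-1):
    P=[p+R0.apply([-(20.05-0+20*np.cos(t)*1),1.07+sg*5.2+20*np.sin(t),z]) for z in (123,127) for t in a]
    u=proj(s,P);k=u[:,0].argmax();print("back outer max",u[k])
th=np.linspace(0,2*np.pi,180)
for z in (93,64):
    u=proj(s,[[474.4+16*np.cos(t),-29.65+16*np.sin(t),z] for t in th]);print("spindle z",z,u[:,0].min(),u[:,0].max())
```

```text
sd1 182 [69, 61, 55, 61, 67, 61, 55, 54, 61, 56, 49, 51, 51, 69, 63, 59, 98, 160, 119, 55, 62, 61, 55, 63]
sd1 183 [63, 64, 61, 61, 64, 58, 64, 65, 75, 81, 89, 90, 89, 68, 55, 55, 90, 150, 138, 55, 60, 59, 58, 64]
sd1 184 [65, 60, 58, 56, 60, 57, 82, 113, 119, 119, 132, 133, 135, 107, 85, 59, 93, 149, 117, 54, 58, 61, 65, 64]
sd1 185 [64, 60, 60, 54, 62, 65, 123, 150, 146, 142, 141, 143, 142, 142, 131, 128, 121, 135, 94, 56, 56, 60, 61, 61]
sd1 189 [67, 57, 57, 68, 92, 85, 108, 113, 102, 77, 94, 103, 114, 102, 99, 80, 54, 64, 66, 60, 59, 60, 57, 64]
sd1 190 [61, 64, 63, 80, 118, 95, 90, 88, 91, 80, 76, 97, 97, 96, 71, 75, 61, 63, 63, 64, 63, 63, 60, 57]
sd1 191 [58, 60, 58, 60, 90, 80, 77, 84, 88, 85, 82, 100, 103, 85, 70, 67, 66, 58, 64, 66, 62, 64, 60, 61]
sd1 196 [57, 69, 66, 59, 48, 76, 96, 76, 76, 67, 72, 70, 73, 81, 93, 81, 68, 62, 67, 64, 62, 59, 59, 64]
sd1 197 [64, 61, 56, 40, 35, 67, 77, 81, 86, 87, 86, 85, 84, 84, 99, 95, 71, 63, 69, 77, 65, 64, 68, 64]
sd1 198 [59, 58, 33, 28, 36, 65, 75, 79, 80, 82, 82, 85, 93, 103, 104, 88, 70, 63, 70, 74, 74, 58, 61, 62]
sc1 170 [65, 6
[... 343 characters left out ...]
 38, 28, 27, 22, 33, 23, 19, 21, 69, 138, 138, 66, 28, 27, 22, 32, 35]
sc1 186 [59, 59, 63, 61, 80, 153, 145, 140, 140, 140, 144, 144, 120, 69, 119, 153, 55, 60, 63, 65, 62, 60, 59, 60]
sc1 188 [62, 60, 65, 58, 65, 112, 120, 121, 114, 119, 118, 66, 108, 103, 137, 102, 53, 67, 63, 65, 58, 64, 60, 65]
sc1 190 [60, 63, 60, 64, 59, 78, 77, 81, 101, 88, 89, 107, 96, 96, 95, 90, 65, 62, 65, 57, 63, 62, 62, 62]
sc1 197 [68, 64, 57, 33, 36, 64, 75, 79, 87, 88, 89, 94, 99, 86, 97, 88, 66, 66, 71, 70, 67, 65, 55, 62]
back outer max [225.26661103 183.60772336]
back outer max [225.71231112 185.5145141 ]
spindle z 93 210.87360319955133 222.33468519027826
spindle z 64 211.35248224459414 222.68610029731997
```

```bash
echo '[1.4, 0.2, 0, 0, 0, 0, 1.4, 0.2, 2, 0, 0, 0, 1.4, 0.2, 4, 0, 0, 0, 1.4, 0.2, 4, 0, 0, 0, 1.4, 0.2, 4, 0, 0, 0]' > mv.in && python3 jog.py mv.in; echo '[0, 0, 3, 0, 0, 0, 0, 0, 6, 0, 0, 0, 0, 0, 6, 0, 0, 0, 0, 0, 6, 0, 0, 0]' > mv.in && python3 jog.py mv.in; python3 cmpr.py d2 | sed -n '1,2p;10,75p'
```

```text
clock: 25.75
position: [458.0, -32.7, 221.4]
ee_rot: [-0.063, 0.998, -0.0, -0.0]
contact_force: [0.3, 0.1, -1.4]
gripper_width: 23.1
grasp_force: 60.8
clock: 26.15
position: [458.0, -32.8, 215.4]
ee_rot: [-0.063, 0.998, -0.0, -0.0]
contact_force: [0.6, 0.3, -2.4]
gripper_width: 23.1
grasp_force: 60.8
[458.  -32.7 215.6] eye [474.6 -29.6  90.6] [-0.4 -0.1 -2. ]
wrist eye,sp [[261.9, 208.9], [261.9, 210.5]] side [[216.7, 187.5], [216.8, 186.7]] top [[245.3, 256.6], [245.2, 256.4]]
179 .........dddg.....d..dd..R.ddd.ddddd....
180 .........dddg.....d..RRdd...............
181 .........dddg......gg...................
182 .........ddgg.....gggW..................
183 .........dddgggggggggggWW...............
184 ..........ddg..gggWWWg.gWW..............
185 ..........ddgg.WWWWWWWWggW..............
186 ..........gddgWWWWWWWWWWgW..............
187 ...........dggWWWWWWWWWWgW..............
188 ...........ddgWWWWWWWWWWWg..............
189 ...........ddgggWWWWWWWWg...............
190 ...........dddgggggggWgg................
191 ...........ddgggWggggggg................
192 ...........gggWgggggggg....
[... 3293 characters left out ...]
cddddddddfWWWjGGjyyy
201 yyyyjGGWWWWfeeeeddddccccdddddddefhhhhhhiiiiihgfeddddddcdccdcdddccddddhWWWjGiyyyy
202 yyyyjGGWWWWheeeeeddcdcdcddddddddefghhhhhiiiihfedddddddccdddcdcddddddfWWWWGGjyyyy
203 yyyyyjGGWWWifeeeeeddddccdddddddddefghhhhiiihfeddddddddddccddcdcddddeiWWWjGjyyyyy
204 yyyyyyWGGWWWieeeeeddcccdddddddddddefghhhiihgedddddddddddcdddccccdddhWWjGGGWyyyyy
205 yyyyyyyjGWWWWgeeeeeddcdddddddddddddefghhhhgedddddddddddcdccddcccddfWWWjGGjyyyyyy
206 yyyyyyyWGWWWWWfeeeeedddcddddddddddddeeffffedddddddddddddcddccccddejWWWWjjyyyyyyy
207 yyyyyyyyWWWWWWheeeeeddddddddddddddddddeeeddddddddddddddcccdccccddgWWWWWWyyyyyyyy
208 yyyyyyyyWWWWWWWfeeeeedccddddddddddddddddddddddddddddddddcddcdcddfWWWWWWWyyyyyyyy
```

```bash
echo '[0, 0, 2.5, 0, 0, 0, 0, 0, 5, 0, 0, 0, 0, 0, 5, 0, 0, 0, 0, 0, 5, 0, 0, 0]' > mv.in && python3 jog.py mv.in; echo '[0, 0, 2.5, 0, 0, 0, 0, 0, 5, 0, 0, 0, 0, 0, 5, 0, 0, 0, 0, 0, 5, 0, 0, 0]' > mv.in && python3 jog.py mv.in; echo '[0, 0, 2, 0, 0, 0, 0, 0, 4, 0, 0, 0, 0, 0, 4, 0, 0, 0, 0, 0, 4, 0, 0, 0]' > mv.in && python3 jog.py mv.in
python3 - <<'E'
from h import *
from ring import *
c,w=snap("wrist","we1.png");s,S=snap("side","se1.png")
st=arm.read_state();p=st["position"];R0=R.from_quat(st["ee_rot"]);print(p,st["contact_force"],st["wrist_torque"])
cl=lambda a:'R' if (a[0]<9 or a[0]>172) and a[1]>150 else ('d' if a[2]<70 else (('W' if a[2]>150 else 'g') if a[1]<75 else ('y' if 20<=a[0]<35 else ('G' if 40<a[0]<100 else '.'))))
h=cv2.cvtColor(S,cv2.COLOR_BGR2HSV)
for r in range(178,206): print(r,''.join(cl(a) for a in h[r,200:240]))
h=cv2.cvtColor(w,cv2.COLOR_BGR2HSV)
for r in range(180,236): print(r,''.join(('W' if q[2]>150 else 'abcdefghij'[min(q[2]//15,9)]) if q[1]<85 else ('G' if 40<q[0]<100 else ('y' if 20<=q[0]<35 else '.')) for q in h[r,222:302]))
E
```

```text
clock: 26.7
position: [458.0, -32.7, 210.5]
ee_rot: [-0.063, 0.998, -0.0, -0.0]
contact_force: [0.8, -0.2, -2.3]
gripper_width: 23.3
grasp_force: 60.8
clock: 27.1
position: [458.0, -32.7, 205.4]
ee_rot: [-0.063, 0.998, -0.0, -0.0]
contact_force: [-0.2, 0.2, -1.9]
gripper_width: 23.3
grasp_force: 60.8
clock: 27.5
position: [458.0, -32.7, 201.5]
ee_rot: [-0.063, 0.998, -0.0, -0.0]
contact_force: [0.2, -1.0, -1.6]
gripper_width: 23.0
grasp_force: 60.8
[458.01387645 -32.72310293 201.56077656] [ 0.09067829 -0.39114587 -1.4120615 ] [ 0.01078247 -0.01379336  0.00149424]
178 .........dddg.....d.Rd...d..dd...dd....d
179 .........dddg.....R...d.d.ddddRdRddd....
180 .........dddg.....d..ddddd..............
181 .........dddg...........................
182 .........ddgg...........................
183 .........ddgd...........................
184 ..........ddg...WWWWW...................
185 ..........ddd.WWWWWWWWW.................
186 ..........dgdgWWWWWWWWWW................
187 ..........ddggWWWWWWWWWWg...............
188 ..........ddggWWWWWWWWWggW..............
189 ..........gddgggWWWWWgggWW.....
[... 4789 characters left out ...]
WWWWWWWW..yyyyyyy...
228 ...............WWWWWecd..........dddfhhhhhgdd..........dddfWWWWWWWWWW.yyyyyyy...
229 ................WWWiddd...........ddfhhhhhgdd...........ddeWWWWWWWWWW.yyyyyy....
230 .................WWiedd...........defhhhhhgdd...........ddfWWWWWWWWWWWyyyyyy....
231 ...................hede...........eefhhhhhgee...........ddfWWWWWWWWWWWyyyyyy....
232 ....................ed............eefhhhhhge............edfWWWWWWWWWWWyyyyyy....
233 ....................ed.............efhhhhhge.............df.yyWWWWWWWyyyyyy.....
234 ....................ed.............efhhhhhge.............dg.yyWWWWWWyyyyyyy.....
235 ....................ed............eefhhhhhge.............dg.yyyyWWWyyyyyyyy.....
```

Run:
```python
from h import *
S=cv2.imread("pics/se1.png");S0=cv2.imread("pics/top.png")
for c in (215,217,219,221,223,225): print(c,S[186:204,c,0].tolist())
s=arm.get_calibration("side");st=arm.read_state();p=st["position"];R0=R.from_quat(st["ee_rot"])
th=np.linspace(-np.pi,np.pi,721)
for mid in (123.5,125,126.5):
    o=[]
    for z in (mid-2,mid+2):
        P=p+R0.apply(np.array([[-(20.05+20*np.cos(t)),1.07-5.8+20*np.sin(t),z] for t in th]))
        u=proj(s,P)+[0.9,0]   # side column bias
        near=u[th<0]
        o.append([round(float(np.interp(c,*near[near[:,0].argsort()].T)),1) if c<226 else None for c in (215,217,219,221,223,225)])
    print("mid",mid,"z",p[2]-mid,"top edge",o[0],"bottom",o[1])
```

```text
215 [143, 140, 148, 119, 76, 85, 82, 71, 34, 106, 134, 96, 83, 83, 85, 67, 31, 37]
217 [139, 137, 142, 132, 86, 87, 92, 75, 112, 134, 93, 83, 91, 96, 86, 71, 51, 60]
219 [138, 138, 139, 131, 104, 95, 101, 79, 97, 131, 84, 91, 100, 99, 94, 74, 50, 59]
221 [143, 141, 129, 112, 98, 96, 92, 97, 105, 112, 86, 77, 79, 79, 86, 76, 63, 60]
223 [148, 134, 102, 87, 88, 76, 84, 130, 133, 90, 75, 72, 72, 66, 61, 67, 47, 70]
225 [56, 95, 144, 166, 160, 144, 136, 107, 70, 55, 67, 63, 63, 69, 70, 56, 75, 79]
mid 123.5 z 78.0607765602573 top edge [194.9, 195.4, 195.5, 195.3, 194.7, 193.6] bottom [196.1, 196.6, 196.7, 196.5, 196.0, 194.9]
mid 125 z 76.5607765602573 top edge [195.4, 195.8, 195.9, 195.7, 195.2, 194.1] bottom [196.6, 197.0, 197.2, 197.0, 196.4, 195.4]
mid 126.5 z 75.0607765602573 top edge [195.8, 196.3, 196.4, 196.2, 195.7, 194.6] bottom [197.0, 197.5, 197.6, 197.4, 196.9, 195.8]
```

Run:
```python
from h import *
s=arm.get_calibration("side");st=arm.read_state();R0=R.from_quat(st["ee_rot"])
th=np.linspace(-np.pi,np.pi,721)
def pred(p,cols_n,cols_f,tilt=0,mid=124.8):
    o=[]
    for sg,cols,z in ((-1,cols_n,2),(1,cols_f,-2)):
        q=np.array([[-(20.05+20*np.cos(t)),1.07+sg*5.5+20*np.sin(t),z] for t in th if np.cos(t)>-.55 and sg*np.sin(t)>-.3])
        e=np.array([-17,1.07,0]);q=R.from_euler("y",tilt).apply(q-e)+e+[0,0,mid]
        u=proj(s,np.array(p)+R0.apply(q))+[.9,0]
        o.append([round(float(u[np.argmin(abs(u[:,0]-c)*1.0+ (-sg)*0+ (1000*((u[:,1]-np.median(u[:,1]))*sg>6))),1]),1) for c in cols])
    return o
for t in (0,-.1,.1):
    print(t,"b9 near",pred((509.5,234.9,247),(234,237,239,241),(232,236,240),t),"obs 138.5 138.2 137.5 136.5 | 131.5 131.5 131.7")
    print(t,"c1 near",pred((459.6,-32.1,262.5),(214,218,222,224),(214,218,222),t),"obs 178.5 177.5 176.5 175.5 | 167.3 166.6 166.7")
```

```text
0 b9 near [[139.3, 139.4, 139.1, 138.4], [132.2, 131.6, 132.3]] obs 138.5 138.2 137.5 136.5 | 131.5 131.5 131.7
0 c1 near [[177.7, 178.0, 177.5, 176.8], [168.4, 167.5, 167.9]] obs 178.5 177.5 176.5 175.5 | 167.3 166.6 166.7
-0.1 b9 near [[139.5, 139.4, 138.9, 138.0], [132.4, 131.4, 131.8]] obs 138.5 138.2 137.5 136.5 | 131.5 131.5 131.7
-0.1 c1 near [[177.9, 178.0, 177.2, 176.3], [168.6, 167.4, 167.4]] obs 178.5 177.5 176.5 175.5 | 167.3 166.6 166.7
0.1 b9 near [[139.2, 139.5, 139.4, 138.9], [132.0, 131.8, 132.8]] obs 138.5 138.2 137.5 136.5 | 131.5 131.5 131.7
0.1 c1 near [[177.4, 177.9, 177.8, 177.2], [168.2, 167.6, 168.3]] obs 178.5 177.5 176.5 175.5 | 167.3 166.6 166.7
```

```bash
echo '[0, 0, 1.5, 0, 0, 0, 0, 0, 3, 0, 0, 0, 0, 0, 3, 0, 0, 0, 0, 0, 3, 0, 0, 0, 0, 0, 3, 0, 0, 0]' > mv.in && python3 jog.py mv.in
python3 - <<'E'
from h import *
c,w=snap("wrist","we2.png");s,S=snap("side","se2.png")
st=arm.read_state();p=st["position"];R0=R.from_quat(st["ee_rot"]);print(p,st["contact_force"],st["wrist_torque"],st["grasp_force"])
for k in (215,217,219,221,223,225): print(k,S[186:204,k,0].tolist())
for r in (190,191,192,193): print(r,S[r,208:230,0].tolist())
th=np.linspace(-np.pi,0,361)
for zt in (77,):
    P=p+R0.apply(np.array([[-(20.05+20*np.cos(t)),1.07-5.8+20*np.sin(t),0] for t in th]));P[:,2]=zt
    u=proj(s,P)+[.9,0];print("z75 top edge",[round(float(np.interp(k,*u[u[:,0].argsort()].T)),1) for k in (215,217,219,221,223)])
th=np.linspace(-np.pi,np.pi,361)
for sg in (1,-1):
    P=p+R0.apply(np.array([[-(20.05+20*np.cos(t)),1.07+sg*5.8+20*np.sin(t),123.6] for t in th]));u=proj(s,P);k=u[:,0].argmax();print("back max",u[k])
u=proj(s,[[474.4+16*np.cos(t),-29.65+16*np.sin(t),93] for t in th]);print("sp",u[:,0].min(),u[:,0].max(),S[186,208:230,0].tolist())
E
```

```text
clock: 28.1
position: [458.0, -32.7, 198.6]
ee_rot: [-0.063, 0.998, -0.0, 0.0]
contact_force: [0.2, 1.1, -1.2]
gripper_width: 22.9
grasp_force: 60.8
[458.05343775 -32.69814374 198.59553687] [-0.09647304  0.09799005 -3.42746292] [0.00079633 0.01514637 0.04535298] 60.79596161842346
215 [145, 141, 144, 129, 76, 86, 88, 70, 38, 90, 142, 135, 89, 78, 81, 65, 36, 40]
217 [137, 139, 139, 131, 84, 78, 100, 84, 38, 104, 132, 90, 88, 92, 91, 66, 50, 52]
219 [137, 138, 142, 131, 101, 98, 99, 86, 36, 107, 124, 84, 97, 97, 98, 70, 56, 58]
221 [145, 139, 134, 106, 92, 99, 99, 75, 68, 114, 113, 84, 82, 83, 81, 75, 55, 60]
223 [147, 129, 103, 85, 93, 80, 56, 96, 135, 127, 71, 67, 75, 71, 57, 52, 57, 66]
225 [59, 59, 95, 130, 144, 152, 161, 134, 104, 71, 65, 67, 63, 67, 59, 57, 73, 78]
190 [64, 61, 67, 66, 58, 61, 79, 76, 92, 84, 87, 101, 93, 92, 95, 93, 130, 144, 82, 56, 61, 56]
191 [61, 59, 61, 59, 66, 61, 83, 86, 86, 78, 88, 98, 100, 99, 90, 80, 119, 152, 106, 60, 60, 62]
192 [63, 65, 55, 67, 65, 65, 80, 88, 96, 100, 100, 99, 107, 99, 78, 56, 99, 161, 110, 57, 59, 66]
193 [64, 59, 53, 67, 62, 59, 57, 70, 81, 84, 82, 86, 81, 75, 48, 96, 126, 134, 84, 57, 60, 55]
z75 top edge [195.8, 196.3, 196.4, 196.2, 195.7]
back max [224.94825946 190.81926375]
back max [225.43954966 192.97939978]
sp 210.87296228309606 222.3350668759239 [64, 49, 53, 62, 59, 64, 114, 145, 139, 137, 139, 137, 140, 145, 149, 147, 55, 59, 65, 61, 61, 59]
```

Ring mid height ≈ 75 mm, it is centred and level, and no side load is measured. Handing in.

```bash
python3 -c "
from bench import arm
s=arm.read_state();print(s['contact_force'],s['gripper_width'])
print(arm.job_done())"
```

```text
[-0.09647304  0.09799005 -3.42746292] 23.058981936021652
the job is handed in; nothing more can be done
None
```

I handed the job in at about 28 s on the robot clock, but no verdict came back: lid open on its stop, pliers held squeezed, ring spread around the spindle at the groove (about 75 mm by the side camera), centred to about 1 mm, near level, and no side force on the wrist.

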